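Guide shafts: find the lead-in end, rack them alike

ROBOT

A 6-joint arm with a two-finger parallel gripper is mounted at the origin on the work surface. World frame = base frame: x ahead of the robot, y to its left, z up, the work surface at z = 0. Lengths are in m, angles in rad, forces in N, time in s.
With the tool pointing down it reaches from about 0.35 to 0.975 m from the base axis. Payload 4.9 kg.
Tool frame: the origin (TCP) lies midway between the tips of the shut fingers; the grasp point (between the pads) lies 19 mm behind it; z points along the fingers, y is the line along which they close (so a half turn about z gives the same grasp; the last joint's range is limited). The gripper opens to 85 mm and grips with 20 to 120 N. Pads are 22 mm wide; open, the fingers measure 114 mm over their backs; the gripper's body (76 mm by 85 mm) begins 54 mm behind the grasp point. The pads swing forward as they close: fully open they stand 13 mm farther back than shut.
Start: joints at [-1.379, 0.053, 1.613, -0, 1.476, -0.119], TCP at [0.191, -0.595, 0.209] pointing down, gripper open.
Joint ranges: [-3.01, 3.01], [-1.01, 2.22], [0.06, 2.58], [-1.02, 4.17], [0.09, 2.62], [-3.14, 3.14]. Speed limits (rad/s): [2.57, 2.57, 3.14, 3.14, 3.14, 3.14].

INTERFACE

Orientations are given as a unit quaternion [w, x, y, z].
In Python, from plant import * gives the robot as it stands.
- The arm moves only by the tool jog_arm, never from a script. Its argument "targets" is a list of rows, each a list of 3 entries, a list of its own where there are three numbers: the shift along the tool's x, y, z in units of 25 mm (1.0 is 25 mm), then the turn, a rotation vector about the tool's x, y, z in units of 8 degrees (1.0 is 8 degrees), then the opening in per cent of the stroke, from 0 (shut) to 100 (fully open). A call has 1 to 8 rows; each row is the pose to reach, as a shift and turn from the pose commanded when the call began, along the tool's axes at that moment; what a row does not reach only later rows make up. A row lasts 1/8 s, in which the tool goes at most 62.5 mm and 10.7 degrees, less where a joint would pass 70% of its speed; a pose out of reach is approached as far as the arm can. A call with a gripper value outside its range is refused whole. The fingers move at their own pace and stop on an object; the grip force is fixed at half the most. Time passes only in rows, so rows that repeat a pose let the fingers close. It gives the time, the measured TCP pose, the force, the opening and the grip force at its end, in the units of the state.
- state(): the state, without advancing time (a new reading comes with each control period).
- grab_frame(name): name is "side" or "top"; returns (picture, depth): 384x512x3 uint8, red, green, blue; 384x512 float32, m along the optical axis (not along the pixel's ray), 0 where there is no reading.
- camera_params(name): a dict with "fovy" (degrees; the focal length in pixels is half the picture's height over the tangent of half this angle, whatever the lens; pixels are square), "cx", "cy" (the principal point, pixels), "dist" ([k1, k2, p1, p2, k3] as OpenCV has them; the pictures are not rectified), "rvec" (rotation vector, rad) and "tvec" (3), from world to camera coordinates, as OpenCV has them. Camera axes: x right, y down, z forward; pixel columns grow to the right and rows downward; lengths in m; the calibration is good to about 2 mm. A picture is of the moment at which its call begins. camera_params takes no time and is no camera call.
- job_done(): hands the job in; it is judged then, once.
The state is a dict: "time": time; "joint_pos": joint angles; "joint_vel": joint speeds; "joint_efforts": joint torques, N m; "tool_pos": TCP position; "tool_rot": TCP orientation; "contact_force": force on the tool from outside, world axes, zero at the start; "ft_torque": the same for the moment, N m; "gripper_width": opening from 0.0 (shut) to 1.0 (fully open); "grasp_force": force on a finger pad.
Only numpy, scipy, OpenCV 4.12 (cv2) and the standard library are available. Lean on these libraries where they do the work, as an engineer would, in place of code of your own. Each camera call takes 0.05 s, during which the arm holds its last target. There are 200 camera calls.

TASK

Rack the three steel guide shafts for the printer build so that every chamfered lead-in end points to the green end board. Take them one at a time: press one end lightly into the orange bracket's tight bore to feel which end it is (a lead-in end starts several millimetres into the bore, a square end stops dead on its face), then lay that shaft down in a free pair of V notches of the rack, whichever way round is right, before taking the next. Do not ram the printed bracket, and leave the other things on the table where they are.

Things in the scene. Friction and masses are not known exactly. Their poses are not given: they have to be found in the camera images.
- shaft_1_mid (a point): bright steel guide shaft, a round bar 20 mm in diameter and 150 mm long, about 0.36 kg, lying in a V of the tray; one end is cut square, the other has a lead-in chamfer (20 down to 12 mm diameter over the last 8 mm). Point: the middle of the shaft, on its axis; y runs along the shaft. Which end (+y or -y) is chamfered is not told and differs between the shafts
- shaft_2_mid (a point): bright steel guide shaft, a round bar 20 mm in diameter and 150 mm long, about 0.36 kg, lying in a V of the tray; one end is cut square, the other has a lead-in chamfer (20 down to 12 mm diameter over the last 8 mm). Point: the middle of the shaft, on its axis; y runs along the shaft. Which end (+y or -y) is chamfered is not told and differs between the shafts
- shaft_3_mid (a point): bright steel guide shaft, a round bar 20 mm in diameter and 150 mm long, about 0.36 kg, lying in a V of the tray; one end is cut square, the other has a lead-in chamfer (20 down to 12 mm diameter over the last 8 mm). Point: the middle of the shaft, on its axis; y runs along the shaft. Which end (+y or -y) is chamfered is not told and differs between the shafts
- bore (a point): centre of the bore in the orange printed bracket, 72 mm above the table. The bore runs along this frame's y axis (level), right through a 46 x 46 mm block 30 mm thick, so the two faces are 15 mm from this point, along +y and -y. The bore is a press-fit, 19 mm in diameter for the 20 mm shaft: only the chamfer starts by hand, about 6 to 7 mm deep, and a square end stops on the face. Both faces are free; the one away from the robot gives the arm most room
- bracket: the bracket (printed, orange) bolted on a piece of aluminium frame profile 130 x 40 x 40 mm (long side along x), fixed to the table; origin under its middle at table height; the block's top is 95 mm high; its flange with screw heads is 48 to 54 mm high
- rack: the rack, fixed: aluminium base 200 x 200 x 6 mm with two grey V-notched rails along its x at y = -45 and +45 mm (14 mm thick), three notches each at x = -60, 0 and +60 mm. V sides slope 45 degrees, V bottoms 22 mm and rail tops 42 mm above the table; a 20 mm shaft lying in a pair of notches, along the rack's y, has its axis 36 mm above the table. Origin: centre of the base's underside, at table height. End boards stand at both y ends, inner faces 91 mm from the centre
- board_green_mid (a point): middle of the green end board (190 x 8 x 44 mm, top 50 mm above the table), which stands at one y end of the rack, +95 or -95 mm from its centre; a white board of the same size stands at the other end
- tray: the tray the shafts come in, fixed: light wooden base 200 x 150 x 6 mm with two black V-notched rails exactly like the rack's (y = -45 and +45 mm; notches at x = -60, 0, +60 mm; shafts along y with the axis 36 mm above the table). Origin: centre of the underside
- spool_mid (a point): bystander: filament spool lying flat, 160 mm diameter, 36 mm high; point on its axis 20 mm up
- scraper_mid (a point): bystander: scraper with a flat blade, 200 mm long along x, lying on the table; point 20 mm above its origin
- driver_mid (a point): bystander: screwdriver, 180 mm long along x, lying on the table; point 20 mm above its origin
- glue_mid (a point): bystander: small bottle with orange cap, 40 mm diameter, 100 mm high, standing; point on its axis 20 mm up
Mind the look-alikes: they are no part of the job. Leave any purple or yellow look-alike of the part that bears shaft_1_mid alone. Leave any purple look-alike of the part that bears shaft_3_mid alone.

How it is judged:
By the outcome, as a careful person would: the job done as asked, in the order asked, and still so for the second after the job is handed in, with the robot touching nothing.
It also fails if it takes over 72 s, if anything falls off the work surface, if the arm or the gripper's body presses on something with over 40 N, if the wrist force passes 120 N, or if a joint passes its speed limit or range.

## Working session

There is one attempt and no reset: what is moved stays moved. The work goes in short steps, Python scripts to look and compute and a tool call to move; the robot and the scene stay as the last step left them, time stands still between calls to the robot, and variables do not carry over. Pictures are saved under pics/ and viewed, at most 10 in all, crops included, and the job is handed in when it is done.

Besides the shell and the picture viewer there is one more tool, called after "Request:" by a JSON object that holds its "api" and its "payload", one argument or row to a line. jog_arm: Moves the arm, as the interface text tells. Its arguments: {"type":"object","properties":{"targets":{"type":"array"}},"required":["targets"]}

```bash
mkdir -p pics; ls; cat > h.py <<'E'
from plant import *
import numpy as np, cv2
def cam(n):
    p=camera_params(n); f=192/np.tan(np.radians(p["fovy"])/2)
    K=np.array([[f,0,p["cx"]],[0,f,p["cy"]],[0,0,1]]); R=cv2.Rodrigues(np.array(p["rvec"],float))[0]
    return K,np.array(p["dist"],float),R,np.array(p["tvec"],float)
def ray(n,uv):
    K,d,R,t=cam(n); q=cv2.undistortPoints(np.array(uv,float).reshape(-1,1,2),K,d).reshape(-1,2)
    return -R.T@t, np.c_[q,np.ones(len(q))]@R
def onz(n,uv,z):
    o,r=ray(n,uv); return o+r*((z-o[2])/r[:,2])[:,None]
def cloud(n,depth):
    v,u=np.mgrid[:384,:512]; o,r=ray(n,np.c_[u.ravel(),v.ravel()])
    P=o+r*depth.reshape(-1,1); P[depth.ravel()==0]=np.nan
    return P.reshape(384,512,3)
E
python3 - <<'E'
from h import *
for n in("top","side"):
    p,d=grab_frame(n); np.savez(n+'.npz',p=p,d=d); cv2.imwrite(f'pics/{n}0.png',cv2.resize(p[:,:,::-1],(768,576)))
    print(n,-cam(n)[2].T@cam(n)[3], (d>0).mean())
print(state())
E
```

```text
pics
top [ 0.36935731 -0.0972094   1.36548561] 0.9959971110026041
side [0.14818268 0.83902168 0.67733777] 0.9958241780598959
{'time': 0.1, 'joint_pos': array([-1.37898399e+00,  5.33100846e-02,  1.61416095e+00,  6.62872629e-07,
        1.47600327e+00, -1.19032571e-01]), 'joint_vel': array([ 0.0010067 ,  0.00097296, -0.00223517,  0.00042986,  0.00044042,
       -0.00068801]), 'joint_efforts': array([-1.56108131e-04, -3.94908679e+01, -3.71361530e+01, -1.98456728e-04,
        3.92823436e-03, -1.22579101e-05]), 'tool_pos': array([ 0.191029  , -0.59445236,  0.20797152]), 'tool_rot': array([-9.40216750e-04,  9.87945792e-01,  1.54797375e-01, -3.38993513e-05]), 'contact_force': array([-0.12807375,  0.28038963,  0.02988366]), 'ft_torque': array([ 0.00972642,  0.00389492, -0.00031325]), 'grasp_force': 0.0, 'gripper_width': 0.9974064647218405}
```

View pics/top0.png

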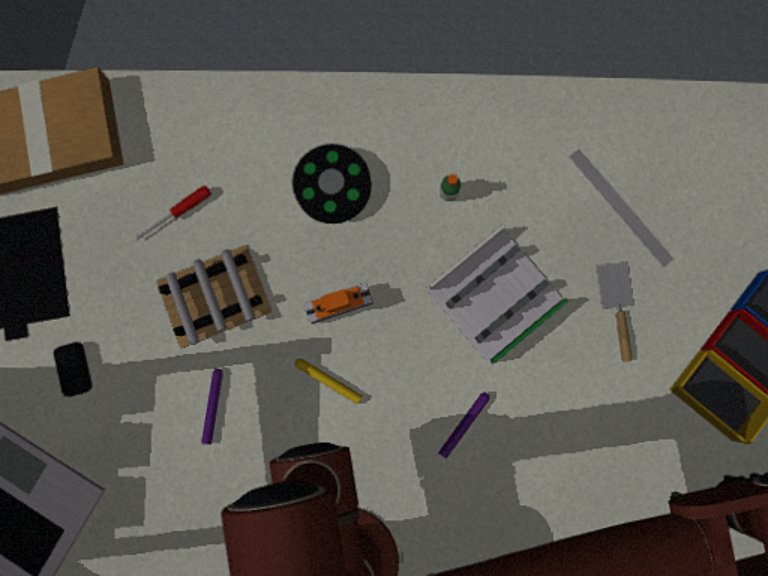

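View pics/side0.png

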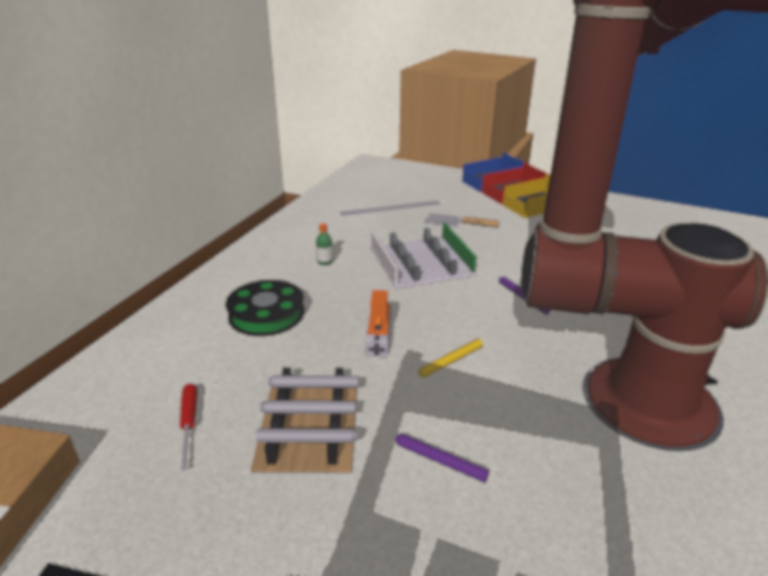

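The steel shafts lie in the tray at about (180,307), (209,294) and (238,286) in the enlarged top view. The look-alikes are purple (212,406), purple (465,425), yellow (328,381), and the long steel-grey bar at (620,208) which is on the table. I choose the three in the tray. The bracket is at (338,302), the rack at (497,295), and the green board at (530,331).

```bash
cat > m.py <<'E'
from h import *
z=np.load('top.npz');p,d=z['p'],z['d'];P=cloud('top',d)
hsv=cv2.cvtColor(p,cv2.COLOR_RGB2HSV)
def rect(name,m,zz,box=None):
    m=m.astype(np.uint8)
    if box: b=np.zeros_like(m);b[box[1]:box[3],box[0]:box[2]]=1;m&=b
    n,l,s,c=cv2.connectedComponentsWithStats(m)
    for i in np.argsort(-s[1:,4])[:3]+1:
        if s[i,4]<25: continue
        v,u=np.nonzero(l==i);X=onz('top',np.c_[u,v],zz)[:,:2].astype(np.float32)
        (cc,wh,a)=cv2.minAreaRect(X)
        q=cv2.boxPoints((cc,wh,a));e=q[1]-q[0] if np.linalg.norm(q[1]-q[0])>np.linalg.norm(q[2]-q[1]) else q[2]-q[1]
        e=e/np.linalg.norm(e)
        print(name,s[i,4],'c',np.round(cc,4),'wh',np.round(wh,4),'long dir deg',round(float(np.degrees(np.arctan2(e[1],e[0])))%180,1),'px',np.round(c[i]),'z',np.round(np.nanpercentile(P[l==i][:,2],[10,50,90]),3), 'mean',np.round(X.mean(0),4))
H,S,V=hsv[...,0],hsv[...,1],hsv[...,2]
Z=P[...,2]
rect('shaft',(S<60)&(V>70)&(Z>.028)&(Z<.06),.040,(100,155,185,235))
rect('tray',(Z>.003)|((S>60)&(H<25)),.006,(95,155,185,240))
rect('bracket orange',(S>150)&(H<14),.095,(195,180,260,220))
rect('bracket high',Z>.085,.095,(195,180,260,220))
rect('bracket all',Z>.03,.04,(195,180,260,220))
rect('green',(S>110)&(H>45)&(H<80),.050,(310,180,390,250))
rect('rails',(Z>.03)&(Z<.047),.042,(280,150,390,245))
rect('rack base',(Z>.003),.006,(280,145,390,245))
crop=p[140:250,90:390];cv2.imwrite('pics/crop.png',cv2.resize(crop[:,:,::-1],(800,293),interpolation=cv2.INTER_CUBIC))
E
python3 m.py
```

```text
shaft 226 c [0.5396 0.2262] wh [0.1493 0.0173] long dir deg 21.8 px [157. 190.] z [0.04  0.044 0.048] mean [0.5372 0.225 ]
shaft 222 c [0.4884 0.3351] wh [0.153  0.0199] long dir deg 20.1 px [120. 205.] z [0.04  0.044 0.048] mean [0.4908 0.3356]
shaft 215 c [0.5178 0.2816] wh [0.1492 0.0135] long dir deg 23.1 px [138. 197.] z [0.039 0.044 0.047] mean [0.5165 0.2812]
tray 3210 c [0.5209 0.2784] wh [0.1646 0.217 ] long dir deg 113.9 px [142. 197.] z [0.002 0.01  0.044] mean [0.5191 0.2803]
bracket orange 375 c [0.5024 0.0193] wh [0.0388 0.0911] long dir deg 109.7 px [224. 201.] z [0.045 0.06  0.096] mean [0.502  0.0199]
bracket high 177 c [0.5066 0.0229] wh [0.0314 0.0458] long dir deg 108.0 px [223. 199.] z [0.091 0.094 0.097] mean [0.5069 0.023 ]
bracket all 620 c [0.5084 0.0234] wh [0.0442 0.1305] long dir deg 109.7 px [225. 201.] z [0.037 0.048 0.095] mean [0.5074 0.0232]
green 195 c [ 0.4599 -0.3513] wh [0.0089 0.1909] long dir deg 130.4 px [352. 220.] z [0.04  0.049 0.052] mean [ 0.4593 -0.3507]
rails 70 c [ 0.4786 -0.2975] wh [0.0138 0.0447] long dir deg 130.6 px [333. 213.] z [0.033 0.039 0.044] mean [ 0.4785 -0.2969]
rails 67 c [ 0.5459 -0.2379] wh [0.0138 0.0442] long dir deg 129.8 px [313. 190.] z [0.033 0.039 0.044] mean [ 0.5459 -0.2375]
rails 67 c [ 0.5171 -0.3425] wh [0.0137 0.0447] long dir deg 129.4 px [349. 200.] z [0.033 0.039 0.044] mean [ 0.5178 -0.3434]
rack base 3684 c [ 0.5298 -0.2939] wh [0.2259 0.2254] long dir deg 41.3 px [331. 196.] z [0.004 0.007 0.045] mean [ 0.5327 -0.2934]
```

View pics/crop.png

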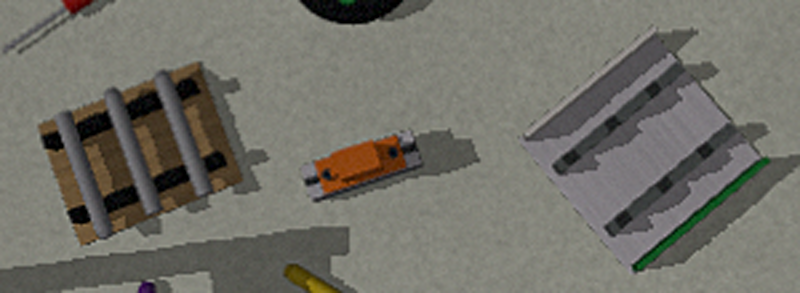

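```bash
cat >> h.py <<'E'
from scipy.spatial.transform import Rotation as Ro
def d2(a): return np.array([np.cos(np.radians(a)),np.sin(np.radians(a))])
def legs(L,start=None):
    """L: (x,y,z,yaw deg of tool x), tool down; prints each leg's shift/turn units from the previous"""
    s=state(); p=np.array(s["tool_pos"]); q=np.array(s["tool_rot"]); R=Ro.from_quat(np.r_[q[1:],q[0]])
    t0=R.as_matrix()[:,0]; print('t',round(s['time'],2),'now',np.round(p,4),'yaw',round(np.degrees(np.arctan2(t0[1],t0[0])),2),'w',round(s['gripper_width'],3),'F',np.round(s['contact_force'],1))
    for x,y,z,a in L:
        c,sn=d2(a); G=Ro.from_matrix(np.array([[c,sn,0],[sn,-c,0],[0,0,-1.]]))
        g=np.array([x,y,z]); tr=(R.inv()*G).as_rotvec()/np.radians(8)
        print(np.round(g,3),a,'-> shift',np.round(R.inv().apply(g-p)/.025,2),'turn',np.round(tr,2),'dist',round(np.linalg.norm(g-p)/.0625,1),'rows'); p,R=g,G
E
python3 - <<'E'
from h import *
z=np.load('top.npz');p,d=z['p'],z['d'];P=cloud('top',d)
hsv=cv2.cvtColor(p,cv2.COLOR_RGB2HSV);S,V=hsv[...,1],hsv[...,2];Z=P[...,2]
m=((S<60)&(V>70)&(Z>.028)&(Z<.06)).astype(np.uint8);b=np.zeros_like(m);b[155:235,100:185]=1
n,l,s,c=cv2.connectedComponentsWithStats(m&b)
for i in range(1,n):
    if s[i,4]<100: continue
    v,u=np.nonzero(l==i);X=onz('top',np.c_[u,v],.040)[:,:2];mu=X.mean(0);e=np.linalg.svd(X-mu,full_matrices=False)[2][0];t=(X-mu)@e
    mid=mu+e*(t.max()+t.min())/2;print(np.round(mid,4),np.degrees(np.arctan2(e[1],e[0]))%180,np.ptp(t))
m=(Z>.085).astype(np.uint8);m[:180]=0;m[220:]=0;m[:,:195]=0;m[:,260:]=0
v,u=np.nonzero(m);X=onz('top',np.c_[u,v],.095)[:,:2];mu=X.mean(0);e=np.linalg.svd(X-mu,full_matrices=False)[2][0];print('block',mu,np.degrees(np.arctan2(e[1],e[0]))%180)
print('spool',onz('top',[[331/1.5,182/1.5]],.036))
A=(.5385,.226)
legs([(*A,.12,22.5),(*A,.017,22.5),(*A,.16,22.5)])
E
```

```text
[0.5397 0.226 ] 22.63675674789792 0.14919542896146984
[0.5177 0.2818] 23.14227165052742 0.14914813700985918
[0.4885 0.3346] 23.06516652022316 0.15346669828945342
block [0.50689713 0.02303725] 107.83204055944495
spool [[0.75088854 0.04348753 0.036     ]]
t 0.1 now [ 0.191  -0.5945  0.208 ] yaw 17.81 w 0.997 F [-0.1  0.3  0. ]
[0.538 0.226 0.12 ] 22.5 -> shift [ 23.27 -26.99   3.57] turn [-0.01 -0.   -0.59] dist 14.3 rows
[0.538 0.226 0.017] 22.5 -> shift [0.   0.   4.12] turn [0. 0. 0.] dist 1.6 rows
[0.538 0.226 0.16 ] 22.5 -> shift [ 0.    0.   -5.72] turn [0. 0. 0.] dist 2.3 rows
```

Request:
{"api": "jog_arm", "payload": {
  "targets": [
    [[11.6,-13.5,0],[0,0,-0.3],50],
    [[11.6,-13.5,0],[0,0,-0.3],50],
    [[11.6,-13.5,0],[0,0,-0.3],50],
    [[11.6,-13.5,0],[0,0,-0.3],50],
    [[11.6,-13.5,0],[0,0,-0.3],50],
    [[11.6,-13.5,0],[0,0,-0.3],50],
    [[11.6,-13.5,0],[0,0,-0.3],50],
    [[11.6,-13.5,0],[0,0,-0.3],50]
  ]
}}

```text
time: 1.1
tool_pos: [0.3648, -0.182, 0.2088]
tool_rot: [-0.0, 0.984, 0.178, 0.0]
contact_force: [0.6, -0.5, 0.3]
gripper_width: 0.501
grasp_force: 0.0
```

```bash
python3 -c "
from h import *
legs([(.5397,.226,.12,23)])"
```

```text
t 1.1 now [ 0.3648 -0.182   0.2088] yaw 20.56 w 0.501 F [ 0.6 -0.5  0.3]
[0.54  0.226 0.12 ] 23 -> shift [ 12.28 -12.82   3.56] turn [-0.  -0.  -0.3] dist 7.2 rows
```

Request:
{"api": "jog_arm", "payload": {
  "targets": [
    [[12.3,-12.8,3.5],[0,0,-0.3],50],
    [[12.3,-12.8,3.5],[0,0,-0.3],50],
    [[12.3,-12.8,3.5],[0,0,-0.3],50],
    [[12.3,-12.8,3.5],[0,0,-0.3],50],
    [[12.3,-12.8,3.5],[0,0,-0.3],50],
    [[12.3,-12.8,3.5],[0,0,-0.3],50],
    [[12.3,-12.8,3.5],[0,0,-0.3],50],
    [[12.3,-12.8,3.5],[0,0,-0.3],50]
  ]
}}

```text
time: 2.1
tool_pos: [0.5424, 0.2228, 0.1195]
tool_rot: [0.0, 0.98, 0.197, -0.002]
contact_force: [0.2, -0.2, -1.2]
gripper_width: 0.499
grasp_force: 0.0
```

```bash
python3 -c "
from h import *
p,d=grab_frame('top');cv2.imwrite('pics/g1.png',cv2.resize(p[140:260,90:250,::-1],(800,600),interpolation=cv2.INTER_CUBIC))
legs([(.5397,.226,.017,23)])"
```

```text
t 2.15 now [0.5425 0.2228 0.1197] yaw 22.69 w 0.503 F [-1.2  0.1  0.4]
[0.54  0.226 0.017] 23 -> shift [-0.05 -0.16  4.11] turn [-0.    0.02 -0.04] dist 1.6 rows
```

Request:
{"api": "jog_arm", "payload": {
  "targets": [
    [[-0.05,-0.16,2.0],[0,0,-0.04],50],
    [[-0.05,-0.16,2.0],[0,0,-0.04],50],
    [[-0.05,-0.16,2.0],[0,0,-0.04],50],
    [[-0.05,-0.16,2.0],[0,0,-0.04],50]
  ]
}}

```text
time: 2.65
tool_pos: [0.541, 0.2243, 0.0742]
tool_rot: [-0.0, 0.98, 0.198, 0.002]
contact_force: [0.2, -0.6, 0.8]
gripper_width: 0.495
grasp_force: 0.0
```

```bash
python3 -c "
from h import *
legs([(.5397,.226,.017,23)])"
```

```text
t 2.65 now [0.541  0.2243 0.0742] yaw 22.87 w 0.495 F [ 0.2 -0.6  0.8]
[0.54  0.226 0.017] 23 -> shift [-0.03 -0.08  2.29] turn [ 0.   -0.03 -0.02] dist 0.9 rows
```

View pics/g1.png

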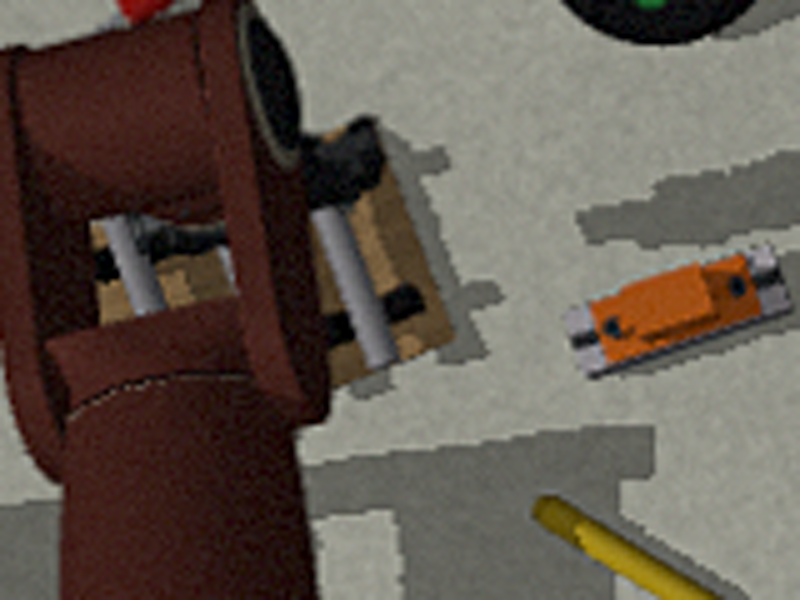

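Request:
{"api": "jog_arm", "payload": {
  "targets": [
    [[0,0,0],[0,0,0],50],
    [[0,0,0],[0,0,0],50],
    [[0,0,0],[0,0,0],50]
  ]
}}

```text
time: 3.02
tool_pos: [0.5395, 0.2248, 0.0719]
tool_rot: [-0.0, 0.98, 0.199, 0.0]
contact_force: [-0.0, -0.2, -0.5]
gripper_width: 0.499
grasp_force: 0.0
```

```bash
python3 -c "
from h import *
legs([(.5397,.226,.017,23)])"
```

```text
t 3.02 now [0.5395 0.2248 0.0719] yaw 22.93 w 0.499 F [-0.  -0.2 -0.5]
[0.54  0.226 0.017] 23 -> shift [ 0.03 -0.04  2.2 ] turn [ 0.   -0.   -0.01] dist 0.9 rows
```

Request:
{"api": "jog_arm", "payload": {
  "targets": [
    [[0.03,-0.04,1.2],[0,0,0],50],
    [[0.03,-0.04,2.2],[0,0,0],50],
    [[0.03,-0.04,2.2],[0,0,0],50],
    [[0.03,-0.04,2.2],[0,0,0],50],
    [[0.03,-0.04,2.2],[0,0,0],0],
    [[0.03,-0.04,2.2],[0,0,0],0],
    [[0.03,-0.04,2.2],[0,0,0],0],
    [[0.03,-0.04,2.2],[0,0,0],0]
  ]
}}

```text
time: 4.03
tool_pos: [0.5404, 0.2272, 0.0184]
tool_rot: [-0.001, 0.98, 0.199, 0.001]
contact_force: [-2.5, 4.6, 5.9]
gripper_width: 0.153
grasp_force: 53.2
```

```bash
python3 -c "
from h import *
b=np.array([.5069,.0230])
print(state()['grasp_force'])
for a in (18.5,):
  q=b+.115*d2(a); legs([(.5397,.226,.12,23),(*q,.12,a),(*q,.053,a),(*(b+.0915*d2(a)),.053,a)])"
```

```text
53.17251920700073
t 4.03 now [0.5404 0.2272 0.0184] yaw 22.92 w 0.153 F [-2.5  4.6  5.9]
[0.54  0.226 0.12 ] 23 -> shift [-0.04  0.03 -4.07] turn [-0.01 -0.02 -0.01] dist 1.6 rows
[0.616 0.059 0.12 ] 18.5 -> shift [0.21 7.32 0.  ] turn [0.   0.   0.56] dist 2.9 rows
[0.616 0.059 0.053] 18.5 -> shift [0.   0.   2.68] turn [0. 0. 0.] dist 1.1 rows
[0.594 0.052 0.053] 18.5 -> shift [-0.94  0.    0.  ] turn [0. 0. 0.] dist 0.4 rows
```

Request:
{"api": "jog_arm", "payload": {
  "targets": [
    [[0,0,-2],[0,0,0],0],
    [[0,0,-4],[0,0,0],0],
    [[0,2,-4],[0,0,0.1],0],
    [[0.1,4.5,-4],[0,0,0.3],0],
    [[0.2,7.25,-4],[0,0,0.43],0],
    [[0.2,7.25,-4],[0,0,0.43],0],
    [[0.2,7.25,-4],[0,0,0.43],0],
    [[0.2,7.25,-4],[0,0,0.43],0]
  ]
}}

```text
time: 5.03
tool_pos: [0.6144, 0.062, 0.1165]
tool_rot: [-0.0, 0.985, 0.17, -0.0]
contact_force: [0.6, 0.1, -0.6]
gripper_width: -0.002
grasp_force: 0.0
```

```bash
python3 - <<'E'
from h import *
print(state()['grasp_force'])
b=np.array([.5069,.0230]);a=19.5
legs([(*(b+.115*d2(a)),.0544,a),(*(b+.0925*d2(a)),.0544,a)])
for n,c in(('top',(100,250,170,300)),('side',(150,270,180,330))):
    p,d=grab_frame(n);np.savez(n+'1.npz',p=p,d=d)
p=np.load('top1.npz')['p'][130:250,170:330,::-1];q=np.load('side1.npz')['p'][130:250,170:330,::-1]
cv2.imwrite('pics/g2.png',cv2.resize(np.vstack([p,q]),(400*2,1200))[::1][:, :] if 0 else cv2.resize(np.hstack([p,q]),(800,300),interpolation=cv2.INTER_CUBIC))
E
```

```text
0.0
t 5.03 now [0.6144 0.062  0.1165] yaw 19.57 w -0.002 F [ 0.6  0.1 -0.6]
[0.615 0.061 0.054] 19.5 -> shift [0.03 0.04 2.49] turn [-0.    0.    0.01] dist 1.0 rows
[0.594 0.054 0.054] 19.5 -> shift [-0.9 -0.   0. ] turn [0. 0. 0.] dist 0.4 rows
```

View pics/g2.png

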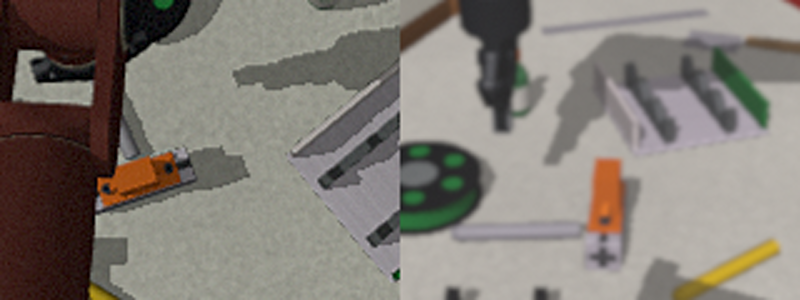

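The gripper shut on nothing: the shaft slid out on the way. In the right half (side view) it is on the near side of the bracket, from about (455,232) to (580,228) in the crop. I'll back up, open, and locate it.

Request:
{"api": "jog_arm", "payload": {
  "targets": [
    [[0,-2.4,-2],[0,0,0],25],
    [[0,-4.8,-2],[0,0,0],25],
    [[0,-7,-2],[0,0,0],25],
    [[0,-7,-2],[0,0,0],25],
    [[0,-7,-2],[0,0,0],25]
  ]
}}

```text
time: 5.75
tool_pos: [0.556, 0.2265, 0.1666]
tool_rot: [0.0, 0.985, 0.17, 0.0]
contact_force: [1.4, -1.0, 0.0]
gripper_width: 0.248
grasp_force: 0.0
```

```bash
python3 - <<'E'
from h import *
legs([])
p,d=grab_frame('top');np.savez('top2.npz',p=p,d=d)
q,e=grab_frame('side');np.savez('side2.npz',p=q,d=e)
a=cv2.resize(p[130:250,110:270,::-1],(400,300),interpolation=cv2.INTER_CUBIC)
b=cv2.resize(q[90:240,150:350,::-1],(400,300),interpolation=cv2.INTER_CUBIC)
cv2.imwrite('pics/g3.png',np.hstack([a,b]))
E
```

```text
t 5.75 now [0.556  0.2265 0.1666] yaw 19.6 w 0.248 F [ 1.4 -1.   0. ]
```

View pics/g3.png

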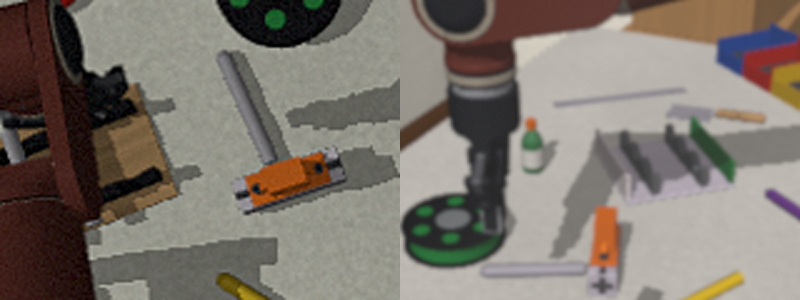

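The shaft now lies on the table just behind the bracket, from (222,55) to (275,158) in the left crop, untilted as far as I can tell. I'll measure it and regrasp it, lifting more slowly.

```bash
python3 - <<'E'
from h import *
z=np.load('top2.npz');p,d=z['p'],z['d'];P=cloud('top',d);Z=P[...,2]
m=((Z>.0075)&(Z<.04)).astype(np.uint8);b=np.zeros_like(m);b[145:197,192:224]=1
m=m&b;n,l,s,c=cv2.connectedComponentsWithStats(m);i=np.argmax(s[1:,4])+1
v,u=np.nonzero(l==i);X=onz('top',np.c_[u,v],.013)[:,:2];mu=X.mean(0);e=np.linalg.svd(X-mu,full_matrices=False)[2][0];e*=np.sign(e[0]);t=(X-mu)@e
a=np.degrees(np.arctan2(e[1],e[0]));mid=mu+e*(t.max()+t.min())/2
print(s[i],mid,a,np.ptp(t),'far/near end heights',np.median(P[l==i][t>.05,2]),np.median(P[l==i][t<-.03,2]),np.median(P[l==i][abs(t)<.03,2]))
legs([(*mid,.06,a),(*mid,.004,a)])
E
```

```text
[197 150  24  46 313] [0.59873895 0.07979505] 25.903946788824452 0.14975269905498123 far/near end heights 0.01748193660945563 0.016995562818786558 0.016967613112762514
t 5.85 now [0.5567 0.2252 0.1664] yaw 19.45 w 0.251 F [0.2 0.4 0.4]
[0.599 0.08  0.06 ] 25.903946788824452 -> shift [-0.35  6.04  4.26] turn [ 0.    0.   -0.81] dist 3.0 rows
[0.599 0.08  0.004] 25.903946788824452 -> shift [0.   0.   2.24] turn [0. 0. 0.] dist 0.9 rows
```

Request:
{"api": "jog_arm", "payload": {
  "targets": [
    [[-0.1,2,1.2],[0,0,-0.3],50],
    [[-0.2,4,2.5],[0,0,-0.6],50],
    [[-0.35,6.04,4.0],[0,0,-0.81],50],
    [[-0.35,6.04,4.3],[0,0,-0.81],50],
    [[-0.35,6.04,4.3],[0,0,-0.81],50],
    [[-0.35,6.04,4.3],[0,0,-0.81],50]
  ]
}}

```text
time: 6.6
tool_pos: [0.5995, 0.0813, 0.0606]
tool_rot: [0.0, 0.974, 0.225, 0.001]
contact_force: [0.3, -1.0, 0.2]
gripper_width: 0.502
grasp_force: 0.0
```

```bash
python3 -c "
from h import *
legs([(.5987,.0798,.004,25.9)])"
```

```text
t 6.6 now [0.5995 0.0813 0.0606] yaw 26.0 w 0.502 F [ 0.3 -1.   0.2]
[0.599 0.08  0.004] 25.9 -> shift [-0.06  0.04  2.26] turn [ 0.01 -0.02  0.01] dist 0.9 rows
```

Request:
{"api": "jog_arm", "payload": {
  "targets": [
    [[-0.04,0.03,1.2],[0,0,0],50],
    [[-0.04,0.03,2.2],[0,0,0],50],
    [[-0.04,0.03,2.2],[0,0,0],50],
    [[-0.04,0.03,2.2],[0,0,0],30],
    [[-0.04,0.03,2.2],[0,0,0],0],
    [[-0.04,0.03,2.2],[0,0,0],0],
    [[-0.04,0.03,2.2],[0,0,0],0],
    [[-0.04,0.03,2.2],[0,0,0],0]
  ]
}}

```text
time: 7.6
tool_pos: [0.5981, 0.0795, 0.0042]
tool_rot: [-0.0, 0.974, 0.225, 0.0]
contact_force: [0.1, 0.4, -0.5]
gripper_width: -0.001
grasp_force: 0.0
```

```bash
python3 -c "
from h import *
legs([])"
```

```text
t 7.6 now [0.5981 0.0795 0.0042] yaw 25.96 w -0.001 F [ 0.1  0.4 -0.5]
```

```bash
python3 - <<'E'
from h import *
p,d=grab_frame('top');np.savez('top3.npz',p=p,d=d)
q,e=grab_frame('side');np.savez('side3.npz',p=q,d=e)
a=cv2.resize(p[120:240,130:290,::-1],(400,300),interpolation=cv2.INTER_CUBIC)
b=cv2.resize(q[120:240,150:310,::-1],(400,300),interpolation=cv2.INTER_CUBIC)
cv2.imwrite('pics/g4.png',np.hstack([a,b]))
E
```

```text
(no output)
```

View pics/g4.png

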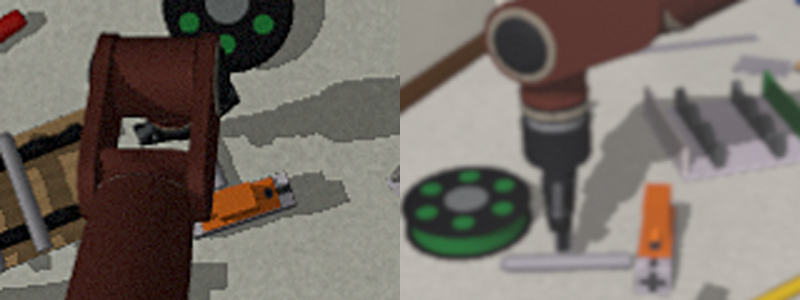

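```bash
python3 - <<'E'
from h import *
for k in ('2','3'):
    z=np.load(f'side{k}.npz');p,d=z['p'],z['d'];P=cloud('side',d)
    m=(P[...,2]>.006)&(P[...,2]<.04);m=m.astype(np.uint8);b=np.zeros_like(m);b[215:236,186:248]=1;m&=b
    hsv=cv2.cvtColor(p,cv2.COLOR_RGB2HSV); m&=(hsv[...,1]<60)&(hsv[...,2]>90)
    n,l,s,c=cv2.connectedComponentsWithStats(m)
    i=np.argmax(s[1:,4])+1;Q=P[l==i];mu=np.nanmean(Q,0);e=np.linalg.svd(Q[:,:2]-mu[:2],full_matrices=False)[2][0]
    t=(Q[:,:2]-mu[:2])@e;print(k,s[i],mu,'mid',mu[:2]+e*(t.max()+t.min())/2,np.degrees(np.arctan2(e[1],e[0]))%180,np.ptp(t),Q[:,2].min(),Q[:,2].max())
# gripper dark tip in side3
z=np.load('side3.npz');P=cloud('side',z['d'])
for v in range(196,226,4): print(v,[tuple(np.round(P[v,u],3)) for u in (210,214,218)], z['p'][v,214])
z=np.load('top2.npz');P=cloud('top',z['d'])
for v,u in ((160,203),(175,209),(185,214)): print('top',np.round(P[v,u-6:u+8],3)[:,[0,1,2]].tolist())
E
```

```text
2 [190 221  52   8 339] [0.59359791 0.08653517 0.01678711] mid [0.59472918 0.0870876 ] 26.027801083280906 0.14744575339249327 0.006052958188431989 0.025138587974965265
3 [190 218  52  11 355] [0.59348644 0.08678902 0.01727986] mid [0.59450238 0.08728264] 25.913981640467625 0.1471714259833909 0.006041529122176592 0.03679540611791243
196 [(np.float64(0.585), np.float64(0.123), np.float64(0.137)), (np.float64(0.578), np.float64(0.114), np.float64(0.134)), (np.float64(0.58), np.float64(0.09), np.float64(0.119))] [79 79 83]
200 [(np.float64(0.593), np.float64(0.111), np.float64(0.115)), (np.float64(0.584), np.float64(0.105), np.float64(0.114)), (np.float64(0.58), np.float64(0.09), np.float64(0.106))] [76 75 77]
204 [(np.float64(0.58), np.float64(0.134), np.float64(0.12)), (np.float64(0.568), np.float64(0.133), np.float64(0.123)), (np.float64(0.582), np.float64(0.088), np.float64(0.091))] [77 77 81]
208 [(np.float64(0.58), np.float64(0.134), np.float64(0.107)), (np.float64(0.573), np.float64(0.126), np.float64(0.105)), (np.float64(0.586), np.float64(0.082), np.float64(0.073))] [53 52 53]
2
[... 1047 characters left out ...]
 0.002], [0.639, 0.08, -0.005], [0.639, 0.077, -0.003]]
top [[0.59, 0.095, 0.006], [0.59, 0.092, 0.004], [0.592, 0.09, -0.002], [0.588, 0.084, 0.018], [0.588, 0.081, 0.019], [0.589, 0.078, 0.017], [0.588, 0.075, 0.019], [0.589, 0.073, 0.016], [0.59, 0.07, 0.013], [0.59, 0.067, 0.01], [0.592, 0.065, 0.0], [0.593, 0.063, -0.005], [0.593, 0.06, -0.005], [0.593, 0.057, -0.004]]
top [[0.561, 0.08, -0.003], [0.561, 0.077, -0.003], [0.56, 0.073, 0.002], [0.559, 0.068, 0.015], [0.558, 0.065, 0.018], [0.558, 0.062, 0.019], [0.558, 0.059, 0.021], [0.559, 0.056, 0.015], [0.559, 0.053, 0.016], [0.559, 0.05, 0.015], [0.562, 0.05, -0.007], [0.561, 0.046, 0.003], [0.561, 0.043, 0.003], [0.561, 0.04, -0.0]]
```

Request:
{"api": "jog_arm", "payload": {
  "targets": [
    [[0,0,-0.5],[0,0,0],50],
    [[0,0,-0.5],[0,0,0],50],
    [[0,0,-0.5],[0,0,0],50],
    [[0,0,0],[0,0,0],50],
    [[0,0,0.3],[0,0,0],50],
    [[0,0,0.5],[0,0,0],50],
    [[0,0,0.5],[0,0,0],50]
  ]
}}

```text
time: 8.57
tool_pos: [0.5974, 0.0795, -0.0094]
tool_rot: [-0.0, 0.974, 0.225, -0.001]
contact_force: [-0.6, 0.3, -0.6]
gripper_width: 0.5
grasp_force: 0.0
```

```bash
python3 - <<'E'
from h import *
legs([])
p,d=grab_frame('side');np.savez('side4.npz',p=p,d=d);P=cloud('side',d)
m=(p.max(2)<80)&(P[...,2]<.12)&(abs(P[...,0]-.6)<.03)&(abs(P[...,1]-.08)<.06)
for lo in np.arange(0,.1,.01):
    q=P[m&(P[...,2]>=lo)&(P[...,2]<lo+.01)]
    if len(q): print(round(lo,2),len(q),np.round(q.min(0),3),np.round(q.max(0),3),np.round(np.median(q,0),3))
E
```

```text
t 8.57 now [ 0.5974  0.0795 -0.0094] yaw 25.97 w 0.5 F [-0.6  0.3 -0.6]
0.02 9 [0.58  0.052 0.022] [0.601 0.112 0.029] [0.585 0.109 0.027]
0.03 13 [0.579 0.101 0.03 ] [0.588 0.115 0.04 ] [0.581 0.109 0.033]
0.04 15 [0.577 0.099 0.04 ] [0.588 0.115 0.049] [0.581 0.111 0.045]
0.05 2 [0.577 0.056 0.054] [0.604 0.112 0.058] [0.591 0.084 0.056]
0.06 13 [0.572 0.099 0.061] [0.584 0.13  0.069] [0.577 0.127 0.066]
0.07 19 [0.573 0.094 0.07 ] [0.587 0.134 0.08 ] [0.579 0.124 0.072]
0.08 17 [0.57  0.09  0.082] [0.584 0.138 0.09 ] [0.575 0.133 0.087]
0.09 20 [0.571 0.093 0.091] [0.604 0.139 0.099] [0.577 0.1   0.095]
```

Request:
{"api": "jog_arm", "payload": {
  "targets": [
    [[0,0,0.2],[0,0,0],50],
    [[0,0,0.35],[0,0,0],50],
    [[0,0,0.45],[0,0,0],50],
    [[0,0,0.45],[0,0,0],50]
  ]
}}

```text
time: 9.12
tool_pos: [0.5978, 0.0795, -0.02]
tool_rot: [-0.0, 0.974, 0.225, -0.0]
contact_force: [0.3, 0.1, -1.3]
gripper_width: 0.498
grasp_force: 0.0
```

Request:
{"api": "jog_arm", "payload": {
  "targets": [
    [[0,0,0],[0,0,0],20],
    [[0,0,0],[0,0,0],10],
    [[0,0,0],[0,0,0],0],
    [[0,0,0],[0,0,0],0],
    [[0,0,0],[0,0,0],0],
    [[0,0,0],[0,0,0],0]
  ]
}}

```text
time: 9.88
tool_pos: [0.5983, 0.0796, -0.0193]
tool_rot: [-0.0, 0.974, 0.225, 0.0]
contact_force: [-1.5, 1.2, 4.0]
gripper_width: 0.205
grasp_force: 59.0
```

Request:
{"api": "jog_arm", "payload": {
  "targets": [
    [[0.1,0,-0.2],[0,0,0],0],
    [[0.2,0,-0.5],[0,0,0],0],
    [[0.4,0,-0.9],[0,0,0],0],
    [[0.4,0,-1.4],[0,0,0],0],
    [[0.4,0,-1.9],[0,0,0],0],
    [[0.4,0,-2.3],[0,0,0],0],
    [[0.4,0,-2.48],[0,0,0],0],
    [[0.4,0,-2.48],[0,0,0],0]
  ]
}}

```text
time: 10.88
tool_pos: [0.6072, 0.0839, 0.0428]
tool_rot: [0.0, 0.974, 0.225, 0.0]
contact_force: [-0.1, -0.4, -2.5]
gripper_width: 0.209
grasp_force: 58.7
```

```bash
python3 - <<'E'
from h import *
b=np.array([.5069,.0230]);a=19.5
legs([(*(b+.112*d2(a)),.0427,a),(*(b+.093*d2(a)),.0427,a)])
p,d=grab_frame('side');np.savez('side5.npz',p=p,d=d);P=cloud('side',d)
hsv=cv2.cvtColor(p,cv2.COLOR_RGB2HSV)
m=(P[...,2]>.045)&(P[...,2]<.1)&(abs(P[...,0]-.62)<.1)&(abs(P[...,1]-.09)<.05)&(hsv[...,1]<60)&(hsv[...,2]>95)
q=P[m];print(m.sum(),q.min(0),q.max(0))
t=(q[:,:2]-[.6,.08])@d2(26)
for lo in (-.07,-.04,.02,.05): print(lo,np.median(q[(t>lo)&(t<lo+.03)],0))
o=(hsv[...,0]<14)&(hsv[...,1]>150)&(P[...,2]>.06)&(P[...,2]<.11)&(abs(P[...,0]-.5)<.06)&(abs(P[...,1]-.02)<.06)
print('block side',P[o].min(0),P[o].max(0))
E
```

```text
t 10.88 now [0.6072 0.0839 0.0428] yaw 25.97 w 0.209 F [-0.1 -0.4 -2.5]
[0.612 0.06  0.043] 19.5 -> shift [-0.22  0.94  0.  ] turn [ 0.   -0.    0.81] dist 0.4 rows
[0.595 0.054 0.043] 19.5 -> shift [-0.76 -0.    0.  ] turn [0. 0. 0.] dist 0.3 rows
330 [0.53728893 0.05242726 0.064596  ] [0.67102277 0.12419461 0.09696688]
-0.07 [0.54850352 0.06249514 0.07901086]
-0.04 [0.57420156 0.07425572 0.07943152]
0.02 [0.63025002 0.1022654  0.0797102 ]
0.05 [0.65516167 0.11504465 0.07889619]
block side [0.48598553 0.00598945 0.06006511] [0.51955436 0.05494801 0.09922667]
```

Request:
{"api": "jog_arm", "payload": {
  "targets": [
    [[0,0.3,0],[0,0,0.3],0],
    [[-0.1,0.6,0],[0,0,0.6],0],
    [[-0.2,0.94,0],[0,0,0.81],0],
    [[-0.2,0.94,0],[0,0,0.81],0],
    [[-0.2,0.94,0],[0,0,0.81],0]
  ]
}}

```text
time: 11.55
tool_pos: [0.6128, 0.0605, 0.0423]
tool_rot: [-0.0, 0.986, 0.169, -0.0]
contact_force: [0.2, -1.0, -3.6]
gripper_width: 0.205
grasp_force: 58.8
```

```bash
cat > al.py <<'E'
from h import *
b=np.array([.5069,.0230]);a=19.5
legs([(*(b+.093*d2(a)),.0427,a)])
p,d=grab_frame('side');P=cloud('side',d);q2,dt=grab_frame('top');T=cloud('top',dt);np.savez('top6.npz',p=q2,d=dt)
def fit(n,P,p,off):
    hsv=cv2.cvtColor(p,cv2.COLOR_RGB2HSV)
    r=(P[...,:2]-b)@d2(a); l=(P[...,:2]-b)@d2(a+90)
    m=(P[...,2]>.055)&(P[...,2]<.1)&(r>.018)&(r<.22)&(abs(l)<.035)&(hsv[...,1]<60)&(hsv[...,2]>(95 if n=='side' else 60))
    r,l,z=r[m],l[m],P[m][:,2]
    if len(r)<10: print(n,len(r));return
    print(n,len(r),'r',np.percentile(r,[1,99]).round(4))
    for lo in np.arange(.02,.2,.03):
        k=(r>=lo)&(r<lo+.03)
        if k.sum()>4: print('  r',round(lo,2),k.sum(),'lat med/min/max',np.percentile(l[k],[50,5,95]).round(4),'z',np.percentile(z[k],[50,95]).round(4))
fit('side',P,p,0);fit('top',T,q2,0)
E
python3 al.py
```

```text
t 11.55 now [0.6128 0.0605 0.0423] yaw 19.47 w 0.205 F [ 0.2 -1.  -3.6]
[0.595 0.054 0.043] 19.5 -> shift [-0.78 -0.   -0.01] turn [-0. -0. -0.] dist 0.3 rows
side 327 r [0.0386 0.1851]
  r 0.02 33 lat med/min/max [ 0.0066 -0.0025  0.0107] z [0.0776 0.0837]
  r 0.05 70 lat med/min/max [ 0.0067 -0.0035  0.0111] z [0.0789 0.084 ]
  r 0.08 70 lat med/min/max [ 0.0072 -0.0022  0.0147] z [0.0779 0.0841]
  r 0.11 42 lat med/min/max [ 0.0093 -0.004   0.0232] z [0.0805 0.0916]
  r 0.14 73 lat med/min/max [ 0.0073 -0.0022  0.0113] z [0.079  0.0841]
  r 0.17 39 lat med/min/max [0.0066 0.0007 0.0104] z [0.078  0.0839]
top 7
```

Request:
{"api": "jog_arm", "payload": {
  "targets": [
    [[-0.3,0,0],[0,0,0],0],
    [[-0.6,0,0],[0,0,0],0],
    [[-0.72,0,0],[0,0,0],0],
    [[-0.78,0,0],[0,0,0],0],
    [[-0.84,0,0],[0,0,0],0],
    [[-0.88,0,0],[0,0,0],0],
    [[-0.92,0,0],[0,0,0],0],
    [[-0.96,0,0],[0,0,0],0]
  ]
}}

```text
time: 12.65
tool_pos: [0.5915, 0.0529, 0.0429]
tool_rot: [-0.0, 0.986, 0.169, 0.002]
contact_force: [4.7, 1.7, -3.7]
gripper_width: 0.205
grasp_force: 58.7
```

Request:
{"api": "jog_arm", "payload": {
  "targets": [
    [[-0.03,0,0],[0,0,0],0],
    [[-0.06,0,0],[0,0,0],0],
    [[-0.08,0,0],[0,0,0],0],
    [[-0.08,0,0],[0,0,0],0]
  ]
}}

```text
time: 13.15
tool_pos: [0.5915, 0.0529, 0.0439]
tool_rot: [-0.0, 0.986, 0.169, 0.004]
contact_force: [7.4, 4.1, -5.1]
gripper_width: 0.208
grasp_force: 58.7
```

```bash
python3 al.py
```

```text
t 13.15 now [0.5915 0.0529 0.0439] yaw 19.47 w 0.208 F [ 7.4  4.1 -5.1]
[0.595 0.054 0.043] 19.5 -> shift [ 0.13 -0.    0.05] turn [ 0.   -0.06 -0.  ] dist 0.1 rows
side 315 r [0.0202 0.1634]
  r 0.02 75 lat med/min/max [0.0079 0.0001 0.0108] z [0.0792 0.084 ]
  r 0.05 71 lat med/min/max [ 0.0072 -0.0007  0.0112] z [0.0807 0.0858]
  r 0.08 40 lat med/min/max [0.0141 0.0038 0.0242] z [0.0817 0.0958]
  r 0.11 71 lat med/min/max [ 0.0071 -0.0018  0.0117] z [0.0814 0.0856]
  r 0.14 57 lat med/min/max [ 0.0071 -0.0038  0.0112] z [0.0815 0.0862]
top 6
```

Contact came with the mid 89.7 mm from the bore centre, so the end is on the face, and it stalled there as the force rose. The probed end (tool -x) is square, so the chamfer is at tool +x and the shaft needs the flipped yaw of 220.4°.

Request:
{"api": "jog_arm", "payload": {
  "targets": [
    [[0.6,0,0],[0,0,0],0],
    [[1.2,0,-0.8],[0,0,0],0],
    [[1.2,0,-2],[0,0,0],0],
    [[1.2,0,-3.2],[0,0,0],0],
    [[1.0,1,-4],[0,0,-1],0],
    [[0.6,2.2,-4],[0,0,-2.2],0],
    [[0.1,3.6,-4],[0,0,-3.4],0],
    [[-0.5,5,-4],[0,0,-4.6],0]
  ]
}}

```text
time: 14.25
tool_pos: [0.618, -0.0711, 0.1418]
tool_rot: [-0.0, 0.88, 0.474, -0.001]
contact_force: [1.0, -0.5, -3.1]
gripper_width: 0.208
grasp_force: 59.0
```

```bash
python3 - <<'E'
from h import *
print(state()['grasp_force'])
legs([(.585,-.22,.14,138),(.5711,-.3354,.14,220.4)])
E
```

```text
58.99464547634125
t 14.25 now [ 0.618  -0.0711  0.1418] yaw 56.63 w 0.208 F [ 1.  -0.5 -3.1]
[ 0.585 -0.22   0.14 ] 138 -> shift [-5.7   2.17  0.08] turn [ -0.02  -0.   -10.17] dist 2.4 rows
[ 0.571 -0.335  0.14 ] 220.4 -> shift [-2.68 -3.8   0.  ] turn [  0.    0.  -10.3] dist 1.9 rows
```

Request:
{"api": "jog_arm", "payload": {
  "targets": [
    [[-0.7,0.3,0],[0,0,-1.3],0],
    [[-1.4,0.5,0],[0,0,-2.6],0],
    [[-2.1,0.8,0],[0,0,-3.9],0],
    [[-2.8,1.1,0],[0,0,-5.2],0],
    [[-3.6,1.4,0],[0,0,-6.5],0],
    [[-4.3,1.6,0],[0,0,-7.8],0],
    [[-5.0,1.9,0],[0,0,-9.0],0],
    [[-5.7,2.17,0],[0,0,-10.2],0]
  ]
}}

```text
time: 15.25
tool_pos: [0.5838, -0.2193, 0.1417]
tool_rot: [-0.001, 0.357, 0.934, -0.0]
contact_force: [0.5, -1.0, -3.6]
gripper_width: 0.205
grasp_force: 58.9
```

Request:
{"api": "jog_arm", "payload": {
  "targets": [
    [[-0.4,-0.5,0],[0,0,-1.3],0],
    [[-0.7,-1,0],[0,0,-2.6],0],
    [[-1.1,-1.5,0],[0,0,-3.9],0],
    [[-1.5,-2,0],[0,0,-5.2],0],
    [[-1.9,-2.5,0],[0,0,-6.5],0],
    [[-2.2,-3,0],[0,0,-7.8],0],
    [[-2.6,-3.6,0],[0,0,-9.0],0],
    [[-2.68,-3.8,0],[0,0,-10.2],0]
  ]
}}

```text
time: 16.25
tool_pos: [0.5698, -0.3351, 0.1416]
tool_rot: [-0.001, -0.34, 0.94, 0.001]
contact_force: [-0.0, 1.1, -3.5]
gripper_width: 0.207
grasp_force: 59.0
```

```bash
python3 - <<'E'
from h import *
print(state()['grasp_force'])
legs([(.5711,-.3354,.03,220.4),(.5711,-.3354,.008,220.4)])
E
```

```text
58.962610960006714
t 16.25 now [ 0.5698 -0.3351  0.1416] yaw -140.25 w 0.207 F [-0.   1.1 -3.5]
[ 0.571 -0.335  0.03 ] 220.4 -> shift [-0.04 -0.05  4.46] turn [ 0.01 -0.01 -0.08] dist 1.8 rows
[ 0.571 -0.335  0.008] 220.4 -> shift [0.   0.   0.88] turn [0. 0. 0.] dist 0.4 rows
```

Request:
{"api": "jog_arm", "payload": {
  "targets": [
    [[-0.04,-0.05,1.3],[0,0,-0.08],0],
    [[-0.04,-0.05,2.8],[0,0,-0.08],0],
    [[-0.04,-0.05,4],[0,0,-0.08],0],
    [[-0.04,-0.05,4.7],[0,0,-0.08],0],
    [[-0.04,-0.05,5.1],[0,0,-0.08],0],
    [[-0.04,-0.05,5.25],[0,0,-0.08],0],
    [[-0.04,-0.05,5.32],[0,0,-0.08],0],
    [[-0.04,-0.05,5.32],[0,0,-0.08],0]
  ]
}}

```text
time: 17.25
tool_pos: [0.5725, -0.3349, 0.0104]
tool_rot: [0.0, -0.343, 0.939, -0.001]
contact_force: [-0.5, -0.5, -3.1]
gripper_width: 0.204
grasp_force: 59.0
```

Request:
{"api": "jog_arm", "payload": {
  "targets": [
    [[0,0,0.06],[0,0,0],0],
    [[0,0,0.12],[0,0,0],0],
    [[0,0,0.15],[0,0,0],0]
  ]
}}

```text
time: 17.62
tool_pos: [0.5722, -0.3349, 0.007]
tool_rot: [0.0, -0.343, 0.939, -0.0]
contact_force: [-2.9, 0.9, 6.8]
gripper_width: 0.207
grasp_force: 60.0
```

Request:
{"api": "jog_arm", "payload": {
  "targets": [
    [[0,0,0],[0,0,0],30],
    [[0,0,0],[0,0,0],45],
    [[0,0,0],[0,0,0],45],
    [[0,0,-1],[0,0,0],45],
    [[0,0,-2.5],[0,0,0],45],
    [[0,0,-4.5],[0,0,0],50],
    [[0,0,-4.5],[0,0,0],50]
  ]
}}

```text
time: 18.5
tool_pos: [0.575, -0.3368, 0.1246]
tool_rot: [0.003, -0.343, 0.939, -0.005]
contact_force: [-0.3, -1.0, -0.2]
gripper_width: 0.5
grasp_force: 0.0
```

```bash
cat > rk.py <<'E'
from h import *
import sys
legs([])
z,d=grab_frame('top');P=cloud('top',d);c=np.array([.5322,-.2897]);S=cv2.cvtColor(z,cv2.COLOR_RGB2HSV)
rx=(P[...,:2]-c)@d2(130.4);ry=(P[...,:2]-c)@d2(40.4)
for n in (-.06,0,.06):
    m=(abs(rx-n)<.016)&(abs(ry)<.088)&(P[...,2]>.03)&(P[...,2]<.06)
    if m.sum()>5: print(n,m.sum(),'ry',np.percentile(ry[m],[2,98]).round(3),'rx',np.median(rx[m]).round(4),'z',np.percentile(P[m][:,2],[50,95]).round(3))
cv2.imwrite('pics/'+sys.argv[1],cv2.resize(z[130:250,260:420,::-1],(800,600),interpolation=cv2.INTER_CUBIC))
p,d=grab_frame('side');P=cloud('side',d)
rx=(P[...,:2]-c)@d2(130.4);ry=(P[...,:2]-c)@d2(40.4)
for n in (-.06,0,.06):
    m=(abs(rx-n)<.016)&(abs(ry)<.088)&(P[...,2]>.03)&(P[...,2]<.06)
    if m.sum()>5: print('side',n,m.sum(),'ry',np.percentile(ry[m],[2,98]).round(3),'rx',np.median(rx[m]).round(4),'z',np.percentile(P[m][:,2],[50,95]).round(3))
legs([(.56,-.1,.15,120),(.5177,.2818,.08,23),(.5177,.2818,-.009,23)])
E
python3 rk.py r1.png
```

```text
t 18.5 now [ 0.575  -0.3368  0.1246] yaw -139.87 w 0.5 F [-0.3 -1.  -0.2]
-0.06 62 ry [0.02  0.077] rx -0.0614 z [0.043 0.048]
0 15 ry [0.039 0.051] rx 0.0094 z [0.035 0.038]
0.06 23 ry [0.037 0.05 ] rx 0.0661 z [0.034 0.038]
side -0.06 202 ry [-0.065  0.081] rx -0.0542 z [0.043 0.049]
side 0 24 ry [-0.05   0.053] rx -0.0115 z [0.033 0.039]
side 0.06 34 ry [-0.049  0.053] rx 0.0508 z [0.033 0.04 ]
t 18.6 now [ 0.5722 -0.3347  0.1187] yaw -139.87 w 0.499 F [-0.7  0.3 -0.1]
[ 0.56 -0.1   0.15] 120 -> shift [-5.68  7.49 -1.26] turn [-1.000e-02  1.000e-02  1.252e+01] dist 3.8 rows
[0.518 0.282 0.08 ] 23 -> shift [14.07  6.17  2.8 ] turn [ 0.    0.   12.12] dist 6.2 rows
[ 0.518  0.282 -0.009] 23 -> shift [0.   0.   3.56] turn [0. 0. 0.] dist 1.4 rows
```

Request:
{"api": "jog_arm", "payload": {
  "targets": [
    [[-1,1.4,-0.5],[0,0,0.2],50],
    [[-2.2,3.1,-0.5],[0,0,0.4],50],
    [[-3.5,5,-0.5],[0,0,0.6],50],
    [[-4.9,7,-0.5],[0,0,0.8],50],
    [[-6.2,8.9,-0.5],[0,0,1.0],50],
    [[-7.6,10.9,-0.5],[0,0,1.2],50],
    [[-9,12.8,-0.5],[0,0,1.4],50],
    [[-10.3,14.7,-0.5],[0,0,1.6],50]
  ]
}}

```text
time: 19.6
tool_pos: [0.5301, 0.1143, 0.1283]
tool_rot: [-0.002, -0.236, 0.972, 0.0]
contact_force: [0.6, 0.1, 0.4]
gripper_width: 0.497
grasp_force: 0.0
```

```bash
python3 -c "
from h import *
legs([(.5177,.2818,.06,203)])"
```

```text
t 19.6 now [0.5301 0.1143 0.1283] yaw -152.73 w 0.497 F [0.6 0.1 0.4]
[0.518 0.282 0.06 ] 203 -> shift [-2.64  6.18  2.73] turn [ 0.01 -0.02  0.53] dist 2.9 rows
```

Request:
{"api": "jog_arm", "payload": {
  "targets": [
    [[-0.8,2,0.6],[0,0,0.2],50],
    [[-1.6,4,1.4],[0,0,0.4],50],
    [[-2.4,5.6,2.2],[0,0,0.53],50],
    [[-2.6,6.1,2.6],[0,0,0.53],50],
    [[-2.6,6.1,2.6],[0,0,0.53],50],
    [[-2.6,6.1,2.6],[0,0,0.53],50]
  ]
}}

```text
time: 20.35
tool_pos: [0.5199, 0.2767, 0.0657]
tool_rot: [-0.0, -0.2, 0.98, -0.0]
contact_force: [1.1, 0.7, 0.1]
gripper_width: 0.5
grasp_force: 0.0
```

```bash
python3 -c "
from h import *
legs([(.5177,.2818,-.008,203)])"
```

```text
t 20.35 now [0.5199 0.2767 0.0657] yaw -156.98 w 0.5 F [1.1 0.7 0.1]
[ 0.518  0.282 -0.008] 203 -> shift [0.   0.23 2.95] turn [-0. -0.  0.] dist 1.2 rows
```

Request:
{"api": "jog_arm", "payload": {
  "targets": [
    [[0,0.12,0.6],[0,0,0],50],
    [[0,0.12,1.5],[0,0,0],50],
    [[0,0.12,2.3],[0,0,0],50],
    [[0,0.12,2.8],[0,0,0],50],
    [[0,0.12,2.87],[0,0,0],50],
    [[0,0.12,2.87],[0,0,0],25],
    [[0,0.12,2.87],[0,0,0],20],
    [[0,0.12,2.87],[0,0,0],20]
  ]
}}

```text
time: 21.35
tool_pos: [0.5182, 0.283, -0.005]
tool_rot: [0.0, -0.2, 0.98, 0.002]
contact_force: [-3.2, 7.7, 0.4]
gripper_width: 0.215
grasp_force: 56.5
```

Request:
{"api": "jog_arm", "payload": {
  "targets": [
    [[0,0,0],[0,0,0],0],
    [[0,0,0],[0,0,0],0],
    [[0,0,0],[0,0,0],0],
    [[0,0,0],[0,0,0],0]
  ]
}}

```text
time: 21.85
tool_pos: [0.5181, 0.283, -0.005]
tool_rot: [0.0, -0.2, 0.98, 0.002]
contact_force: [-3.3, 7.1, 0.7]
gripper_width: 0.217
grasp_force: 58.5
```

```bash
cat > ap.py <<'E'
from h import *
b=np.array([.5069,.0230]);a=19.5
s=state();zo=.036-s['tool_pos'][2];print('zoff',zo,'gf',s['grasp_force'])
p=s['tool_pos']
legs([(p[0],p[1],.10,203),(*(b+.113*d2(a)),.10,a+180),(*(b+.113*d2(a)),.072-zo,a+180)])
E
python3 ap.py
```

```text
zoff 0.04099662017777336 gf 58.46805810928345
t 21.85 now [ 0.5181  0.283  -0.005 ] yaw -156.93 w 0.217 F [-3.3  7.1  0.7]
[0.518 0.283 0.1  ] 203 -> shift [-0.01  0.02 -4.2 ] turn [0.03 0.01 0.01] dist 1.7 rows
[0.613 0.061 0.1  ] 199.5 -> shift [-0.04 -9.67  0.  ] turn [0.   0.   0.44] dist 3.9 rows
[0.613 0.061 0.031] 199.5 -> shift [0.   0.   2.76] turn [0. 0. 0.] dist 1.1 rows
```

Request:
{"api": "jog_arm", "payload": {
  "targets": [
    [[0,0,-0.6],[0,0,0],0],
    [[0,0,-1.7],[0,0,0],0],
    [[0,0,-3],[0,0,0],0],
    [[0,-0.8,-4],[0,0,0.1],0],
    [[0,-2.6,-4.2],[0,0,0.2],0],
    [[0,-4.6,-4.2],[0,0,0.3],0],
    [[0,-6.6,-4.2],[0,0,0.4],0],
    [[0,-8.6,-4.2],[0,0,0.45],0]
  ]
}}

```text
time: 22.85
tool_pos: [0.6034, 0.081, 0.0999]
tool_rot: [0.001, -0.169, 0.986, -0.0]
contact_force: [0.6, 1.2, -2.8]
gripper_width: 0.214
grasp_force: 59.0
```

```bash
python3 - <<'E'
from h import *
b=np.array([.5069,.0230]);a=19.5
print(state()['grasp_force']);legs([(*(b+.113*d2(a)),.031,a+180)])
E
```

```text
59.02856469154358
t 22.85 now [0.6034 0.081  0.0999] yaw -160.53 w 0.214 F [ 0.6  1.2 -2.8]
[0.613 0.061 0.031] 199.5 -> shift [-0.11 -0.9   2.76] turn [-0.01  0.01 -0.  ] dist 1.2 rows
```

Request:
{"api": "jog_arm", "payload": {
  "targets": [
    [[-0.11,-0.5,0.6],[0,0,0],0],
    [[-0.11,-0.8,1.5],[0,0,0],0],
    [[-0.11,-0.82,2.3],[0,0,0],0],
    [[-0.11,-0.82,2.7],[0,0,0],0],
    [[-0.11,-0.82,2.72],[0,0,0],0],
    [[-0.11,-0.82,2.72],[0,0,0],0]
  ]
}}

```text
time: 23.6
tool_pos: [0.6127, 0.0649, 0.0317]
tool_rot: [0.001, -0.17, 0.986, -0.0]
contact_force: [0.5, 1.1, -2.5]
gripper_width: 0.211
grasp_force: 59.2
```

```bash
sed -i 's/^legs(.*/legs([(*(b+.093*d2(a)),.031,a+180)])/' al.py; python3 al.py
```

```text
t 23.6 now [0.6127 0.0649 0.0317] yaw -160.47 w 0.211 F [ 0.5  1.1 -2.5]
[0.595 0.054 0.031] 199.5 -> shift [ 0.83 -0.16  0.03] turn [-0.    0.01  0.  ] dist 0.3 rows
side 321 r [0.0383 0.1857]
  r 0.02 33 lat med/min/max [ 0.0102 -0.0001  0.0163] z [0.0791 0.0843]
  r 0.05 74 lat med/min/max [0.0119 0.0035 0.0156] z [0.0802 0.0852]
  r 0.08 70 lat med/min/max [ 0.0117 -0.0074  0.0182] z [0.079  0.0875]
  r 0.11 33 lat med/min/max [0.0165 0.01   0.0264] z [0.0755 0.0853]
  r 0.14 74 lat med/min/max [0.0113 0.0036 0.0155] z [0.08   0.0855]
  r 0.17 37 lat med/min/max [0.0108 0.0025 0.0151] z [0.0798 0.085 ]
top 8
```

Request:
{"api": "jog_arm", "payload": {
  "targets": [
    [[0.1,-0.17,0.02],[0,0,0],0],
    [[0.3,-0.17,0.02],[0,0,0],0],
    [[0.6,-0.17,0.02],[0,0,0],0],
    [[0.8,-0.17,0.02],[0,0,0],0],
    [[0.88,-0.17,0.02],[0,0,0],0],
    [[0.94,-0.17,0.02],[0,0,0],0],
    [[0.98,-0.17,0.02],[0,0,0],0],
    [[1.02,-0.17,0.02],[0,0,0],0]
  ]
}}

```text
time: 24.7
tool_pos: [0.5933, 0.0531, 0.0321]
tool_rot: [0.005, -0.169, 0.986, 0.001]
contact_force: [10.5, 6.0, -5.2]
gripper_width: 0.212
grasp_force: 59.1
```

```bash
sed -i 's/^legs(.*/legs([]);print("mid r",(state()["tool_pos"][:2]-b)@d2(a),"lat",(state()["tool_pos"][:2]-b)@d2(a+90))/' al.py; python3 al.py
```

```text
t 24.7 now [0.5933 0.0531 0.0321] yaw -160.54 w 0.212 F [10.5  6.  -5.2]
mid r 0.09150101893670592 lat -0.00047851361051028454
side 308 r [0.0202 0.1621]
  r 0.02 76 lat med/min/max [ 0.0072 -0.0011  0.0117] z [0.0785 0.0838]
  r 0.05 72 lat med/min/max [ 0.0072 -0.0028  0.0104] z [0.0802 0.0846]
  r 0.08 37 lat med/min/max [ 0.0145 -0.0089  0.0207] z [0.0696 0.0891]
  r 0.11 67 lat med/min/max [ 0.0078 -0.0002  0.0116] z [0.0805 0.086 ]
  r 0.14 55 lat med/min/max [ 0.007  -0.0026  0.0108] z [0.0822 0.0865]
top 4
```

```bash
python3 - <<'E'
from h import *
p,d=grab_frame('side')
K,D,R,t=cam('side');b=np.array([.5069,.0230]);a=19.5
pts=np.array([[*(b+r*d2(a)),.072] for r in (0,.09,.165)])
print(cv2.projectPoints(pts,cv2.Rodrigues(R)[0],t,K,D)[0].reshape(-1,2))
t0=np.load('side1.npz')['p']
A=cv2.resize(p[170:230,170:270,::-1],(500,300),interpolation=cv2.INTER_CUBIC)
c=np.array([.5322,-.2897])-.06*d2(130.4)
q=cv2.projectPoints(np.array([[*c,.036]]),cv2.Rodrigues(R)[0],t,K,D)[0].reshape(2).astype(int);print(q)
B=cv2.resize(p[q[1]-30:q[1]+30,q[0]-30:q[0]+30,::-1],(300,300),interpolation=cv2.INTER_CUBIC)
cv2.imwrite('pics/g5.png',np.hstack([A,B]))
E
```

```text
[[252.33413177 203.81389063]
 [221.11436928 202.46846485]
 [195.29876884 201.35014322]]
[275 158]
```

View pics/g5.png

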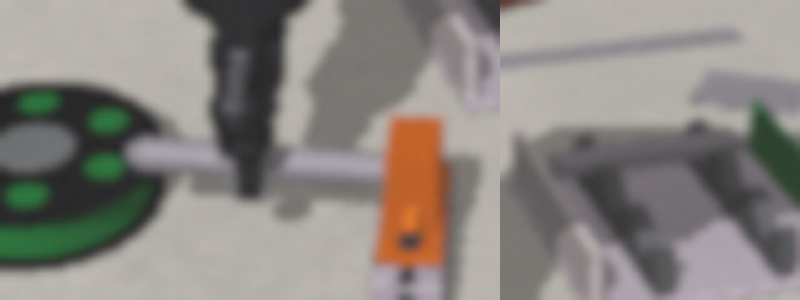

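The picture shows the held shaft from (125,150) to the block face at (385,165), with its far end tapered at (125-135,150). That agrees with a square end at the bore (stalled at 12 N). The chamfer is at tool -x, so this one goes down at yaw 40.4°.

Request:
{"api": "jog_arm", "payload": {
  "targets": [
    [[-0.6,0,0],[0,0,0],0],
    [[-1.2,0,-0.8],[0,0,0],0],
    [[-1.2,0,-2],[0,0,0],0],
    [[-1.2,0,-3.2],[0,0,0],0],
    [[-1.0,-1,-4],[0,0,1],0],
    [[-0.6,-2.2,-4],[0,0,2.2],0],
    [[-0.1,-3.6,-4],[0,0,3.4],0],
    [[0.5,-5,-4],[0,0,4.6],0]
  ]
}}

```text
time: 25.85
tool_pos: [0.6193, -0.0712, 0.1299]
tool_rot: [-0.001, 0.153, 0.988, -0.0]
contact_force: [0.8, 0.2, -2.7]
gripper_width: 0.217
grasp_force: 59.3
```

```bash
python3 - <<'E'
from h import *
print(state()['grasp_force'])
legs([(.575,-.19,.13,101),(.5322,-.2897,.13,40.4)])
E
```

```text
59.264395236968994
t 25.85 now [ 0.6193 -0.0712  0.1299] yaw 162.4 w 0.217 F [ 0.8  0.2 -2.7]
[ 0.575 -0.19   0.13 ] 101 -> shift [ 0.25 -5.07  0.  ] turn [-0.01 -0.01  7.68] dist 2.0 rows
[ 0.532 -0.29   0.13 ] 40.4 -> shift [-3.59 -2.44  0.  ] turn [0.   0.   7.58] dist 1.7 rows
```

Request:
{"api": "jog_arm", "payload": {
  "targets": [
    [[0,-0.8,0],[0,0,1.3],0],
    [[0,-1.6,0],[0,0,2.6],0],
    [[0.1,-2.5,0],[0,0,3.9],0],
    [[0.1,-3.4,0],[0,0,5.2],0],
    [[0.2,-4.3,0],[0,0,6.5],0],
    [[0.25,-5.07,0],[0,0,7.68],0]
  ]
}}

```text
time: 26.6
tool_pos: [0.5752, -0.19, 0.1298]
tool_rot: [-0.001, 0.637, 0.771, -0.001]
contact_force: [0.2, 0.3, -3.9]
gripper_width: 0.213
grasp_force: 59.3
```

Request:
{"api": "jog_arm", "payload": {
  "targets": [
    [[-0.6,-0.4,0],[0,0,1.3],0],
    [[-1.2,-0.8,0],[0,0,2.6],0],
    [[-1.8,-1.2,0],[0,0,3.9],0],
    [[-2.4,-1.6,0],[0,0,5.2],0],
    [[-3.0,-2.1,0],[0,0,6.5],0],
    [[-3.59,-2.44,0],[0,0,7.58],0],
    [[-3.59,-2.44,0],[0,0,7.58],0]
  ]
}}

```text
time: 27.48
tool_pos: [0.533, -0.29, 0.1299]
tool_rot: [-0.001, 0.938, 0.347, -0.001]
contact_force: [1.0, 0.5, -3.8]
gripper_width: 0.214
grasp_force: 59.2
```

```bash
python3 - <<'E'
from h import *
print(state()['grasp_force'])
legs([(.5322,-.2897,-.004,40.4)])
E
```

```text
59.24681603908539
t 27.48 now [ 0.533  -0.29    0.1299] yaw 40.62 w 0.214 F [ 1.   0.5 -3.8]
[ 0.532 -0.29  -0.004] 40.4 -> shift [-0.01 -0.02  5.36] turn [-0.01  0.01  0.03] dist 2.1 rows
```

Request:
{"api": "jog_arm", "payload": {
  "targets": [
    [[0,0,1.3],[0,0,0],0],
    [[0,0,2.8],[0,0,0],0],
    [[0,0,4],[0,0,0],0],
    [[0,0,4.7],[0,0,0],0],
    [[0,0,5.1],[0,0,0],0],
    [[0,0,5.25],[0,0,0],0],
    [[0,0,5.32],[0,0,0],0],
    [[0,0,5.36],[0,0,0],0]
  ]
}}

```text
time: 28.48
tool_pos: [0.5341, -0.2897, -0.0026]
tool_rot: [0.001, 0.938, 0.347, 0.001]
contact_force: [0.3, 0.6, -2.9]
gripper_width: 0.218
grasp_force: 59.3
```

Request:
{"api": "jog_arm", "payload": {
  "targets": [
    [[0,0,0.03],[0,0,0],0],
    [[0,0,0.06],[0,0,0],0]
  ]
}}

```text
time: 28.72
tool_pos: [0.5337, -0.2893, -0.0046]
tool_rot: [0.0, 0.938, 0.347, 0.0]
contact_force: [-1.0, 1.1, 1.8]
gripper_width: 0.21
grasp_force: 59.7
```

Touching down. I'll release and rise, then head back for the third shaft.

Request:
{"api": "jog_arm", "payload": {
  "targets": [
    [[0,0,0.03],[0,0,0],30],
    [[0,0,0.03],[0,0,0],45],
    [[0,0,0.03],[0,0,0],45],
    [[0,0,-1],[0,0,0],45],
    [[0,0,-2.5],[0,0,0],45],
    [[0,0,-4.5],[0,0,0],50],
    [[0,0,-5.2],[0,0,0],50]
  ]
}}

```text
time: 29.6
tool_pos: [0.5354, -0.2906, 0.1293]
tool_rot: [0.003, 0.938, 0.347, 0.002]
contact_force: [0.7, -0.6, -0.8]
gripper_width: 0.499
grasp_force: 0.0
```

```bash
sed -i 's/^legs(\[(.56.*/legs([(.5,.02,.13,31),(.489,.335,.06,23)])/' rk.py; python3 rk.py r2.png
```

```text
t 29.6 now [ 0.5354 -0.2906  0.1293] yaw 40.61 w 0.499 F [ 0.7 -0.6 -0.8]
-0.06 42 ry [-0.063 -0.043] rx -0.0558 z [0.041 0.048]
0 208 ry [-0.066  0.078] rx -0.0013 z [0.043 0.049]
0.06 14 ry [0.042 0.05 ] rx 0.0693 z [0.033 0.041]
side -0.06 202 ry [-0.063  0.08 ] rx -0.0544 z [0.043 0.049]
side 0 211 ry [-0.063  0.081] rx 0.0053 z [0.043 0.049]
side 0.06 31 ry [-0.05   0.052] rx 0.0507 z [0.035 0.04 ]
t 29.7 now [ 0.5349 -0.2902  0.1277] yaw 40.61 w 0.499 F [-0.3  0.4 -0.4]
[0.5  0.02 0.13] 31 -> shift [  7.02 -10.33  -0.14] turn [ 0.04 -0.01  1.2 ] dist 5.0 rows
[0.489 0.335 0.06 ] 23 -> shift [  6.11 -11.03   2.8 ] turn [0. 0. 1.] dist 5.2 rows
```

Request:
{"api": "jog_arm", "payload": {
  "targets": [
    [[0.8,-1.2,-0.3],[0,0,0.2],50],
    [[1.7,-2.6,-0.3],[0,0,0.4],50],
    [[2.9,-4.3,-0.3],[0,0,0.6],50],
    [[4.1,-6,-0.3],[0,0,0.8],50],
    [[5.3,-7.8,-0.3],[0,0,1.0],50],
    [[6.5,-9.5,-0.3],[0,0,1.1],50],
    [[7.5,-11.2,-0.3],[0,0,1.2],50],
    [[8.5,-12.9,-0.3],[0,0,1.3],50]
  ]
}}

```text
time: 30.7
tool_pos: [0.483, 0.0954, 0.1297]
tool_rot: [-0.0, 0.966, 0.26, -0.002]
contact_force: [-0.1, -1.1, -0.2]
gripper_width: 0.501
grasp_force: 0.0
```

```bash
python3 -c "
from h import *
legs([(.489,.335,.05,23)])"
```

```text
t 30.7 now [0.483  0.0954 0.1297] yaw 30.18 w 0.501 F [-0.1 -1.1 -0.2]
[0.489 0.335 0.05 ] 23 -> shift [ 5.04 -8.16  3.18] turn [-0.01  0.03  0.9 ] dist 4.0 rows
```

Request:
{"api": "jog_arm", "payload": {
  "targets": [
    [[1.2,-2,0.4],[0,0,0.3],50],
    [[2.4,-4,1],[0,0,0.6],50],
    [[3.7,-6,1.8],[0,0,0.9],50],
    [[4.7,-7.6,2.6],[0,0,0.9],50],
    [[5,-8.05,3.1],[0,0,0.9],50],
    [[5,-8.05,3.1],[0,0,0.9],50],
    [[5,-8.05,3.1],[0,0,0.9],50]
  ]
}}

```text
time: 31.58
tool_pos: [0.4918, 0.3295, 0.0547]
tool_rot: [0.0, 0.98, 0.199, -0.0]
contact_force: [-0.3, -0.7, -0.4]
gripper_width: 0.5
grasp_force: 0.0
```

```bash
python3 -c "
from h import *
legs([(.489,.335,-.007,23)])"
```

```text
t 31.57 now [0.4918 0.3295 0.0547] yaw 22.94 w 0.5 F [-0.3 -0.7 -0.4]
[ 0.489  0.335 -0.007] 23 -> shift [-0.01 -0.25  2.47] turn [ 0.    0.   -0.01] dist 1.0 rows
```

Request:
{"api": "jog_arm", "payload": {
  "targets": [
    [[0,-0.14,0.6],[0,0,0],50],
    [[0,-0.14,1.4],[0,0,0],50],
    [[0,-0.14,2.1],[0,0,0],50],
    [[0,-0.14,2.4],[0,0,0],50],
    [[0,-0.14,2.42],[0,0,0],50],
    [[0,-0.14,2.42],[0,0,0],25],
    [[0,-0.14,2.42],[0,0,0],0],
    [[0,-0.14,2.42],[0,0,0],0]
  ]
}}

```text
time: 32.58
tool_pos: [0.4902, 0.3362, -0.0044]
tool_rot: [-0.002, 0.98, 0.199, 0.001]
contact_force: [-2.9, 6.0, 0.6]
gripper_width: 0.215
grasp_force: 58.5
```

Request:
{"api": "jog_arm", "payload": {
  "targets": [
    [[0,0,0],[0,0,0],0],
    [[0,0,0],[0,0,0],0],
    [[0,0,0],[0,0,0],0]
  ]
}}

```text
time: 32.95
tool_pos: [0.4902, 0.3363, -0.0044]
tool_rot: [-0.002, 0.98, 0.199, 0.001]
contact_force: [-3.0, 5.6, 0.9]
gripper_width: 0.215
grasp_force: 58.5
```

```bash
sed -i 's/a+180/a/g' ap.py; python3 ap.py
```

```text
zoff 0.04038481775314483 gf 58.48777234554291
t 32.95 now [ 0.4902  0.3363 -0.0044] yaw 22.99 w 0.215 F [-3.   5.6  0.9]
[0.49  0.336 0.1  ] 203 -> shift [ 0.01 -0.02 -4.18] turn [-2.00e-02  4.00e-02  2.25e+01] dist 1.7 rows
[0.613 0.061 0.1  ] 19.5 -> shift [ -0.23 -12.07   0.  ] turn [ -0.    -0.   -22.06] dist 4.8 rows
[0.613 0.061 0.032] 19.5 -> shift [0.   0.   2.74] turn [0. 0. 0.] dist 1.1 rows
```

Request:
{"api": "jog_arm", "payload": {
  "targets": [
    [[0,0,-0.6],[0,0,0],0],
    [[0,0,-1.7],[0,0,0],0],
    [[0,0,-3],[0,0,0],0],
    [[0,0.8,-4],[0,0,0.1],0],
    [[0.1,2.4,-4.2],[0,0,0.2],0],
    [[0.1,4.4,-4.2],[0,0,0.3],0],
    [[0.2,6.4,-4.2],[0,0,0.4],0],
    [[0.2,8.4,-4.2],[0,0,0.44],0]
  ]
}}

```text
time: 33.95
tool_pos: [0.5776, 0.1409, 0.1002]
tool_rot: [0.0, 0.986, 0.169, 0.0]
contact_force: [-0.1, -0.2, -3.4]
gripper_width: 0.208
grasp_force: 59.0
```

```bash
python3 - <<'E'
from h import *
b=np.array([.5069,.0230]);a=19.5
print(state()['grasp_force']);legs([(*(b+.113*d2(a)),.0315,a)])
E
```

```text
58.98434221744537
t 33.95 now [0.5776 0.1409 0.1002] yaw 19.48 w 0.208 F [-0.1 -0.2 -3.4]
[0.613 0.061 0.032] 19.5 -> shift [0.28 3.5  2.75] turn [ 0.   -0.01 -0.  ] dist 1.8 rows
```

Request:
{"api": "jog_arm", "payload": {
  "targets": [
    [[0.2,1.5,0.2],[0,0,0],0],
    [[0.28,2.8,0.6],[0,0,0],0],
    [[0.28,3.45,1.4],[0,0,0],0],
    [[0.28,3.45,2.2],[0,0,0],0],
    [[0.28,3.45,2.65],[0,0,0],0],
    [[0.28,3.45,2.72],[0,0,0],0],
    [[0.28,3.45,2.72],[0,0,0],0]
  ]
}}

```text
time: 34.83
tool_pos: [0.6124, 0.0645, 0.0316]
tool_rot: [0.0, 0.985, 0.17, 0.0]
contact_force: [0.6, 0.0, -3.7]
gripper_width: 0.214
grasp_force: 59.0
```

```bash
python3 al.py
```

```text
t 34.83 now [0.6124 0.0645 0.0316] yaw 19.56 w 0.214 F [ 0.6  0.  -3.7]
mid r 0.11332876824290013 lat 0.0038740398578398227
side 317 r [0.038  0.1855]
  r 0.02 32 lat med/min/max [0.0092 0.0003 0.0147] z [0.0785 0.0839]
  r 0.05 74 lat med/min/max [0.0111 0.003  0.015 ] z [0.0789 0.0839]
  r 0.08 67 lat med/min/max [ 0.011  -0.0054  0.0192] z [0.078  0.0883]
  r 0.11 36 lat med/min/max [0.016  0.0113 0.027 ] z [0.0738 0.0853]
  r 0.14 71 lat med/min/max [0.0116 0.006  0.0154] z [0.0792 0.085 ]
  r 0.17 37 lat med/min/max [0.0119 0.0024 0.0155] z [0.0798 0.085 ]
top 7
```

Lateral is 4 mm off, so I'll add +0.17 in tool y, then press in gently.

Request:
{"api": "jog_arm", "payload": {
  "targets": [
    [[-0.1,0.17,0.02],[0,0,0],0],
    [[-0.3,0.17,0.02],[0,0,0],0],
    [[-0.6,0.17,0.02],[0,0,0],0],
    [[-0.8,0.17,0.02],[0,0,0],0],
    [[-0.88,0.17,0.02],[0,0,0],0],
    [[-0.94,0.17,0.02],[0,0,0],0],
    [[-0.98,0.17,0.02],[0,0,0],0],
    [[-1.0,0.17,0.02],[0,0,0],0]
  ]
}}

```text
time: 35.92
tool_pos: [0.5914, 0.0521, 0.0315]
tool_rot: [-0.001, 0.986, 0.169, 0.002]
contact_force: [3.8, 5.2, -3.0]
gripper_width: 0.21
grasp_force: 59.0
```

Request:
{"api": "jog_arm", "payload": {
  "targets": [
    [[-0.03,0,0],[0,0,0],0],
    [[-0.06,0,0],[0,0,0],0],
    [[-0.08,0,0],[0,0,0],0],
    [[-0.1,0,0],[0,0,0],0]
  ]
}}

```text
time: 36.42
tool_pos: [0.59, 0.0521, 0.032]
tool_rot: [-0.001, 0.986, 0.169, 0.003]
contact_force: [5.6, 6.6, -3.6]
gripper_width: 0.218
grasp_force: 59.1
```

```bash
python3 al.py
```

```text
t 36.42 now [0.59   0.0521 0.032 ] yaw 19.44 w 0.218 F [ 5.6  6.6 -3.6]
mid r 0.08806214850283235 lat -0.0003236410883670632
side 302 r [0.0202 0.159 ]
  r 0.02 76 lat med/min/max [0.0073 0.0001 0.0104] z [0.0785 0.0845]
  r 0.05 73 lat med/min/max [ 0.0081 -0.0041  0.0157] z [0.0798 0.0852]
  r 0.08 33 lat med/min/max [0.0148 0.0065 0.0225] z [0.0715 0.0807]
  r 0.11 69 lat med/min/max [ 0.0068 -0.0026  0.0104] z [0.0802 0.0851]
  r 0.14 49 lat med/min/max [0.0066 0.0014 0.0097] z [0.0797 0.0855]
top 4
```

Request:
{"api": "jog_arm", "payload": {
  "targets": [
    [[0,-0.04,0],[0,0,0],0],
    [[-0.04,-0.06,0],[0,0,0],0],
    [[-0.08,-0.06,0],[0,0,0],0],
    [[-0.12,-0.06,0],[0,0,0],0],
    [[-0.16,-0.06,0],[0,0,0],0],
    [[-0.16,-0.06,0],[0,0,0],0]
  ]
}}

```text
time: 37.28
tool_pos: [0.587, 0.0526, 0.0326]
tool_rot: [-0.001, 0.986, 0.169, 0.004]
contact_force: [8.8, 9.0, -4.2]
gripper_width: 0.215
grasp_force: 59.1
```

```bash
python3 al.py
```

```text
t 37.27 now [0.587  0.0526 0.0326] yaw 19.43 w 0.215 F [ 8.8  9.  -4.2]
mid r 0.08534954452844223 lat 0.0012084613608981214
side 294 r [0.02   0.1569]
  r 0.02 73 lat med/min/max [0.0084 0.0002 0.0128] z [0.0797 0.0848]
  r 0.05 72 lat med/min/max [ 0.0094 -0.0068  0.0168] z [0.08   0.0886]
  r 0.08 31 lat med/min/max [0.0119 0.0057 0.0181] z [0.0748 0.0842]
  r 0.11 73 lat med/min/max [ 0.0082 -0.0012  0.0132] z [0.0814 0.0858]
  r 0.14 42 lat med/min/max [0.0076 0.0016 0.0115] z [0.081  0.0866]
top 3
```

It has gone about 4–5 mm past the face and slides on its taper, so the probed end (tool -x) is chamfered. It goes down at yaw 40.4° with no flip, in the last notch.

Request:
{"api": "jog_arm", "payload": {
  "targets": [
    [[0.6,0,0],[0,0,0],0],
    [[1.3,0,-0.6],[0,0,0],0],
    [[1.3,0,-2],[0,0,0],0],
    [[1.3,0,-3.2],[0,0,0],0],
    [[1.0,0.8,-4],[0,0,-0.5],0],
    [[0.4,2.2,-4],[0,0,-1],0],
    [[-0.4,3.7,-4],[0,0,-1.5],0],
    [[-1.4,5.2,-4],[0,0,-2],0]
  ]
}}

```text
time: 38.38
tool_pos: [0.5936, -0.0853, 0.1305]
tool_rot: [0.0, 0.952, 0.306, -0.001]
contact_force: [0.6, 0.2, -4.3]
gripper_width: 0.207
grasp_force: 59.1
```

```bash
python3 - <<'E'
from h import *
print(state()['grasp_force'])
legs([(.4933,-.2440,.13,40.4)])
E
```

```text
59.11504089832306
t 38.38 now [ 0.5936 -0.0853  0.1305] yaw 35.67 w 0.207 F [ 0.6  0.2 -4.3]
[ 0.493 -0.244  0.13 ] 40.4 -> shift [-6.96  2.82  0.03] turn [-0.    0.01 -0.59] dist 3.0 rows
```

Request:
{"api": "jog_arm", "payload": {
  "targets": [
    [[-1.5,0.6,0],[0,0,-0.2],0],
    [[-3.2,1.3,0],[0,0,-0.4],0],
    [[-5,2,0],[0,0,-0.55],0],
    [[-6.4,2.5,0],[0,0,-0.55],0],
    [[-6.85,2.78,0],[0,0,-0.55],0],
    [[-6.85,2.78,0],[0,0,-0.55],0],
    [[-6.85,2.78,0],[0,0,-0.55],0]
  ]
}}

```text
time: 39.25
tool_pos: [0.4953, -0.2389, 0.1307]
tool_rot: [-0.0, 0.94, 0.342, -0.0]
contact_force: [-0.2, -0.1, -3.4]
gripper_width: 0.213
grasp_force: 59.2
```

```bash
python3 - <<'E'
from h import *
print(state()['grasp_force'])
legs([(.4933,-.2440,-.004,40.4)])
E
```

```text
59.184789061546326
t 39.25 now [ 0.4953 -0.2389  0.1307] yaw 39.94 w 0.213 F [-0.2 -0.1 -3.4]
[ 0.493 -0.244 -0.004] 40.4 -> shift [-0.19  0.11  5.39] turn [-0.   -0.   -0.06] dist 2.2 rows
```

Request:
{"api": "jog_arm", "payload": {
  "targets": [
    [[-0.1,0.07,1],[0,0,-0.06],0],
    [[-0.15,0.1,2.6],[0,0,-0.06],0],
    [[-0.15,0.1,3.9],[0,0,-0.06],0],
    [[-0.15,0.1,4.6],[0,0,-0.06],0],
    [[-0.15,0.1,5.1],[0,0,-0.06],0],
    [[-0.15,0.1,5.25],[0,0,-0.06],0],
    [[-0.15,0.1,5.33],[0,0,-0.06],0],
    [[-0.15,0.1,5.36],[0,0,-0.06],0]
  ]
}}

```text
time: 40.25
tool_pos: [0.4943, -0.2445, -0.0022]
tool_rot: [0.001, 0.939, 0.345, 0.001]
contact_force: [0.7, 0.3, -3.4]
gripper_width: 0.218
grasp_force: 59.2
```

Request:
{"api": "jog_arm", "payload": {
  "targets": [
    [[0,0,0.03],[0,0,0],0],
    [[0,0,0.07],[0,0,0],0]
  ]
}}

```text
time: 40.5
tool_pos: [0.4938, -0.2442, -0.0043]
tool_rot: [0.0, 0.939, 0.345, 0.0]
contact_force: [-2.1, 1.4, 3.8]
gripper_width: 0.211
grasp_force: 59.9
```

Request:
{"api": "jog_arm", "payload": {
  "targets": [
    [[0,0,0.03],[0,0,0],30],
    [[0,0,0.03],[0,0,0],45],
    [[0,0,0.03],[0,0,0],45],
    [[0,0,-1],[0,0,0],45],
    [[0,0,-2.5],[0,0,0],45],
    [[0,0,-4.5],[0,0,0],50],
    [[0,0,-6],[0,0,0],50]
  ]
}}

```text
time: 41.38
tool_pos: [0.4941, -0.2444, 0.1477]
tool_rot: [0.001, 0.939, 0.345, 0.001]
contact_force: [1.2, 0.5, -0.4]
gripper_width: 0.501
grasp_force: 0.0
```

Request:
{"api": "jog_arm", "payload": {
  "targets": [
    [[1,-1.5,0],[0,0,0],50],
    [[2.5,-3.5,0],[0,0,0],50],
    [[4,-5.5,0],[0,0,0],50],
    [[5.5,-7.5,0],[0,0,0],50],
    [[6.5,-9,0],[0,0,0],50],
    [[7,-10,0],[0,0,0],50],
    [[7,-10,0],[0,0,0],50]
  ]
}}

```text
time: 42.25
tool_pos: [0.4647, 0.0612, 0.1452]
tool_rot: [0.0, 0.938, 0.347, 0.0]
contact_force: [-0.2, 0.6, 0.1]
gripper_width: 0.496
grasp_force: 0.0
```

```bash
sed -i '$d' rk.py; sed -i 's/z\[130:250,260:420/z[140:245,275:395/;s/(800,600)/(686,600)/' rk.py; python3 rk.py r3.png
```

```text
t 42.25 now [0.4647 0.0612 0.1452] yaw 40.56 w 0.496 F [-0.2  0.6  0.1]
-0.06 376 ry [-0.068  0.075] rx -0.0602 z [0.043 0.048]
0 373 ry [-0.066  0.077] rx -0.0004 z [0.043 0.047]
0.06 380 ry [-0.073  0.069] rx 0.0592 z [0.043 0.048]
side -0.06 108 ry [-0.069  0.018] rx -0.0551 z [0.044 0.049]
side 0 132 ry [-0.065  0.026] rx 0.0057 z [0.043 0.049]
side 0.06 199 ry [-0.069  0.061] rx 0.0658 z [0.043 0.048]
```

View pics/r3.png

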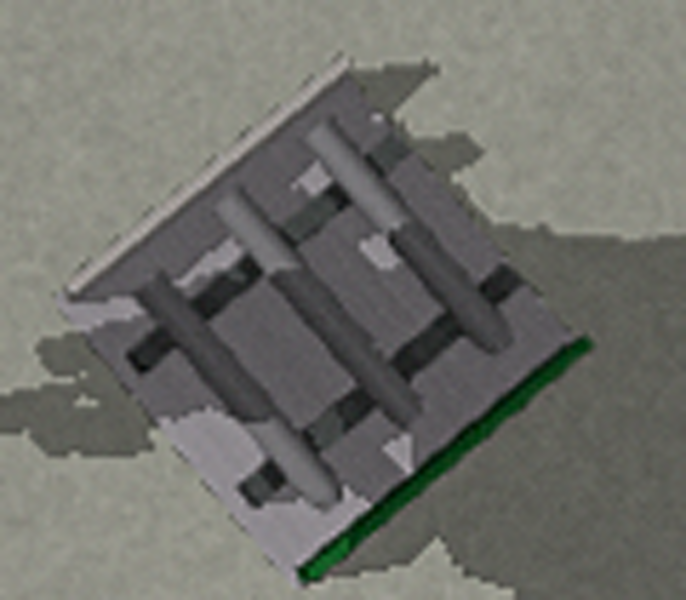

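All three shafts are seated. The ends toward the green board, at (325,495), (405,415) and (495,340), look tapered, and the white-side ends look square. One width check before handing in.

```bash
python3 - <<'E'
from h import *
c=np.array([.5322,-.2897]);D=[]
for _ in range(4): D.append(grab_frame('top')[1])
d=np.median(D,0).astype(np.float32);P=cloud('top',d)
rx=(P[...,:2]-c)@d2(130.4);ry=(P[...,:2]-c)@d2(40.4)
for n in(-.06,0,.06):
    m=(abs(rx-n)<.016)&(abs(ry)<.088)&(P[...,2]>.03)&(P[...,2]<.06)&(abs(abs(ry)-.045)>.009)
    lo,hi=ry[m].min(),ry[m].max()
    f=lambda k:(m&k).sum()
    print(n,round(lo,3),round(hi,3),'px green end',f(ry<lo+.008),f((ry>=lo+.008)&(ry<lo+.016)),'white end',f(ry>hi-.008),f((ry<=hi-.008)&(ry>hi-.016)),'z',np.median(P[m&(ry<lo+.006)][:,2]),np.median(P[m&(ry>hi-.006)][:,2]))
E
```

```text
-0.06 -0.071 0.078 px green end 16 18 white end 20 18 z 0.040912595901084425 0.04389316353468353
0 -0.07 0.08 px green end 15 20 white end 20 19 z 0.040490612721866714 0.043433649651652306
0.06 -0.078 0.072 px green end 17 19 white end 19 18 z 0.04193523717361569 0.042317230137337125
```

```bash
python3 -c "
from plant import *
print(job_done())"
```

```text
the job is handed in; nothing more can be done
None
```

All three shafts lie in the rack with their chamfered ends toward the green board, and the job was handed in at about 42.5 s on the clock; the first shaft slipped from the gripper and dropped behind the bracket before I regrasped it, and the third's direction rests mainly on the bore feel.

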